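Refit the vacuum rack: seat the foot, find the full screw tin

TASK

The vacuum rack is going back on the wall. First set the loose round aluminium foot, post up, into the white mount with the matching round recess so that it sits fully home, and let go of it. Then find the full tin of screws by feel: heft the three identical closed tins one after another, beginning with the one nearest the white mounts (the robot's left) and working away from them, lifting each clear of the bench and setting the lighter ones back upright where they stood; finish while holding the heaviest one upright and still in the gripper, about 15 cm above the bench, without letting go, knocking a tin over, or shifting anything else.

Things in the scene. Friction and masses are not known exactly. Their poses are not given: they have to be found in the camera images.
- round_foot: the loose aluminium foot: round flange 50 mm in diameter, 6 mm thick, with a central round post 22 mm in diameter rising from it to 32 mm above the underside; 60 g. Lies flange down on the bench at the start. Origin: centre of the flange's underside, z axis up the post
- mount_round_mouth (a point): centre of the mouth of the round recess in one white mount (a fixed 84 x 84 x 16 mm plastic block on the bench), 16 mm above the bench. Recess 54 mm in diameter, 6 mm deep, so the seated flange is flush with the mount's top (foot's origin 6 mm below this point). The two mounts swap places from run to run; z axis up
- mount_square_mouth (a point): centre of the mouth of the square recess (44 x 44 mm, 6 mm deep) in the other white mount, an equal fixed block; the round foot does not fit it
- mount_round: the fixed white mount with the round recess, 84 x 84 x 16 mm; origin: centre of its underside
- mount_square: the fixed white mount with the square recess, 84 x 84 x 16 mm; origin: centre of its underside
- tin_a: one of three closed plain steel tins alike in looks, upright cylinder 58 mm in diameter, 72 mm tall, standing in a row that runs from the mounts to the robot's right (-y); places change each time. Contents do not shift. The full tin weighs 0.58 to 0.74 kg, the other two under 0.41 kg each; which is which can only be felt. A 250 mm tall canister vacuum stands at the bench's right side, over 0.11 m clear of the row. Origin: centre of its underside, z axis up
- tin_b: one of three closed plain steel tins alike in looks, upright cylinder 58 mm in diameter, 72 mm tall, standing in a row that runs from the mounts to the robot's right (-y); places change each time. Contents do not shift. The full tin weighs 0.58 to 0.74 kg, the other two under 0.41 kg each; which is which can only be felt. A 250 mm tall canister vacuum stands at the bench's right side, over 0.11 m clear of the row. Origin: centre of its underside, z axis up
- tin_c: one of three closed plain steel tins alike in looks, upright cylinder 58 mm in diameter, 72 mm tall, standing in a row that runs from the mounts to the robot's right (-y); places change each time. Contents do not shift. The full tin weighs 0.58 to 0.74 kg, the other two under 0.41 kg each; which is which can only be felt. A 250 mm tall canister vacuum stands at the bench's right side, over 0.11 m clear of the row. Origin: centre of its underside, z axis up
- square_foot: small decoy foot lying by: like the round foot but with a square 40 x 40 x 6 mm flange; same post. Leave alone. Origin: centre of its underside
- brush_head: round dusting brush head standing bristles down, 56 mm across, 68 mm tall, beyond the gap between tins and mounts. Leave alone. Origin: centre of its underside
- tape_measure: boxy black tape measure, 65 x 36 x 60 mm tall, beyond the tins. Leave alone. Origin: centre of its underside
- screwdriver: screwdriver lying beyond the mounts. Leave alone. Origin: its underside, mid-length
Not all that is in view belongs to the job. What is shaped like the tin_b but green or red is not meant.

How it is judged:
By the outcome, as a careful person would: the job done as asked, in the order asked, and still so for the second after the job is handed in, while the arm keeps its last pose, push and grip.
It also fails if it takes over 72 s, if anything falls off the work surface, if the arm or the gripper's body presses on something with over 40 N, if the wrist force passes 120 N, or if a joint passes its speed limit or range.

ROBOT

A 6-joint arm with a two-finger parallel gripper is mounted at the origin on the work surface. World frame = base frame: x ahead of the robot, y to its left, z up, the work surface at z = 0. Lengths are in m, angles in rad, forces in N, time in s.
With the tool pointing down it reaches from about 0.35 to 0.95 m from the base axis. Payload 17.4 kg.
Tool frame: the origin (TCP) lies between the finger pads; the fingertips stand 19 mm ahead of it and the grasp point (between the pads) is the TCP; y points along the fingers, x is the direction in which the jaws open and shut, and the axes are right-handed (so a half turn about y gives the same grasp; the last joint's range is limited). The gripper opens to 93 mm and grips with 3 to 60 N. Pads are 15 mm wide; open, the fingers measure 128 mm over their backs; the gripper's body (75 mm by 188 mm) begins 65 mm behind the grasp point.
Start: joints at [-1.273, 0.116, 1.442, -0, 1.584, -0.038], TCP at [0.222, -0.637, 0.209] pointing down, gripper open.
Joint ranges: [-2.83, 2.83], [-0.83, 2.19], [0.07, 2.5], [-1.14, 4.28], [0.01, 3], [-2.97, 2.97]. Speed limits (rad/s): [1.89, 1.89, 2.22, 3.14, 3.14, 3.14].

INTERFACE

Orientations are given as a unit quaternion [w, x, y, z].
In Python, from bench import monitor, imaging, job gives the robot as it stands. The module is installed in compiled form; this text tells all that it offers.
- The arm moves only by the tool send_rows, never from a script. Its argument "motion" is a list of rows, each a list of 4 numbers: the shift along the tool's x, y, z in mm, then the turn about the tool's y in degrees. In form: [[dx, dy, dz, roll], ...]. A call has 1 to 20 rows; each row shifts and turns the pose as measured when the row begins, along the tool's axes as they then stand; what a row does not reach is not made up. A row lasts 1/12 s, in which the tool goes at most 41.7 mm and 7.16 degrees, less where a joint would pass 70% of its speed; a pose out of reach is approached as far as the arm can. A call is refused whole if a number of a shift passes 41.7 or a number of a turn 7.16, either way. A call with a gripper value outside its range is refused whole. "claw" is the finger opening in mm, from 0 to 93, set as the call begins (left out, the last holds). The fingers move at their own pace and stop on an object; "force" is the grip in N (left out, the last holds). Time passes only in rows, so rows that do not move let the fingers close. It gives the time, the measured TCP pose, the force and the opening at its end, in the units of the state.
- monitor.state(): the state, without advancing time (a new reading comes with each control period).
- imaging.snapshot(name): name is "scene" or "top" or "wrist"; returns a dict with "color" (480x640x3 uint8, red, green, blue), "range_z" (480x640 float32, m along the optical axis (not along the pixel's ray), 0 where there is no reading), "fx", "fy", "cx", "cy" (pixels), "distortion" ([k1, k2, p1, p2, k3] as OpenCV has them; the pictures are not rectified), "rvec" (rotation vector, rad) and "tvec" (3), from world to camera coordinates, as OpenCV has them. Camera axes: x right, y down, z forward; pixel columns grow to the right and rows downward; lengths in m; the calibration is good to about 2 mm. A picture is of the moment at which its call begins.
- job.close_job(): hands the job in, once; it reports no verdict.
The state is a dict: "t": time; "joint_pos": joint angles; "qvel": joint speeds; "joint_torque": joint torques, N m; "tcp_pos": TCP position; "orientation": TCP orientation; "force": force on the tool from outside, world axes, zero at the start; "torque": the same for the moment, N m; "gripper_width": finger opening in m.
Only numpy, scipy, OpenCV 4.12 (cv2) and the standard library are available. Lean on these libraries where they do the work, as an engineer would, in place of code of your own. Each camera call takes 0.05 s, during which the arm holds its last target.

## Working session

There is one attempt and no reset: what is moved stays moved. The work goes in short steps, Python scripts to look and compute and a tool call to move; the robot and the scene stay as the last step left them, time stands still between calls to the robot, and variables do not carry over. Pictures are saved under pics/ and viewed, and the job is handed in when it is done.

Besides the shell and the picture viewer there is one more tool, called after "Emit:" in YAML: its name, and indented under it one key for each argument. send_rows: Moves the arm, as the interface text tells. Its arguments: {"type":"object","properties":{"motion":{"type":"array"},"claw":{"type":"number"},"force":{"type":"number"}},"required":["motion"]}

```bash
mkdir -p pics; cat > h.py <<'E'
import numpy as np,cv2,pickle
from bench import monitor,imaging,job
def snap(n):
    s=imaging.snapshot(n); pickle.dump(s,open(f'{n}.pkl','wb')); return s
def load(n): return pickle.load(open(f'{n}.pkl','rb'))
def save(img,n): cv2.imwrite(f'pics/{n}.png',cv2.cvtColor(img,cv2.COLOR_RGB2BGR))
def KD(s): return np.array([[s['fx'],0,s['cx']],[0,s['fy'],s['cy']],[0,0,1.]]),np.array(s['distortion'],float)
def ray(s,uv):
    K,D=KD(s); R,_=cv2.Rodrigues(np.array(s['rvec'],float)); t=np.array(s['tvec'],float).ravel()
    p=cv2.undistortPoints(np.array(uv,float).reshape(-1,1,2),K,D).reshape(-1,2)
    d=np.c_[p,np.ones(len(p))]@R; return -R.T@t,d
def onz(s,uv,z):
    c,d=ray(s,uv); return c+d*((z-c[2])/d[:,2])[:,None]
def depthpt(s,uv):
    uv=np.array(uv,int).reshape(-1,2); c,d=ray(s,uv); return c+d*s['range_z'][uv[:,1],uv[:,0]][:,None]
def proj(s,P):
    K,D=KD(s); return cv2.projectPoints(np.array(P,float).reshape(-1,1,3),np.array(s['rvec'],float),np.array(s['tvec'],float),K,D)[0].reshape(-1,2)
def cloud(s):
    v,u=np.mgrid[0:480,0:640]; uv=np.c_[u.ravel(),v.ravel()]; c,d=ray(s,uv); z=s['range_z'].ravel()
    P=c+d*z[:,None]; P[z==0]=np.nan; return P.reshape(480,640,3)
E
python3 - <<'E'
from h import *
for n in('scene','top','wrist'):
    s=snap(n); save(s['color'],n+'0'); c,d=ray(s,[[320,240]]); print(n,c,d,s['fx'])
st=monitor.state(); print({k:np.round(v,4) for k,v in st.items()})
E
```

```text
scene [0.9159216  0.53306787 0.6679148 ] [[-0.39768457 -0.54828011 -0.73614286]] 434.8326980408929
top [0.41783898 0.0450339  1.13374034] [[ 0.13042776 -0.02518317 -0.9911583 ]] 515.7879595309033
wrist [ 0.28757041 -0.61472554  0.38417847] [[-0.24086779 -0.08671737 -0.96672667]] 400.27543496957065
{'t': np.float64(0.15), 'joint_pos': array([-1.2728,  0.1164,  1.4421, -0.    ,  1.584 , -0.0378]), 'qvel': array([ 0.0002, -0.0032, -0.0017,  0.0012,  0.0005,  0.0005]), 'joint_torque': array([ 1.20000e-03, -7.21761e+01, -6.22951e+01,  7.79000e-02,
        2.25000e-02, -1.00000e-04]), 'tcp_pos': array([ 0.2224, -0.6372,  0.2089]), 'orientation': array([ 0.5767, -0.5763,  0.4097, -0.4092]), 'force': array([-0.1399, -0.0934,  0.0616]), 'torque': array([-0.0063, -0.0022,  0.0709]), 'gripper_width': np.float64(0.0931)}
```

View pics/top0.png

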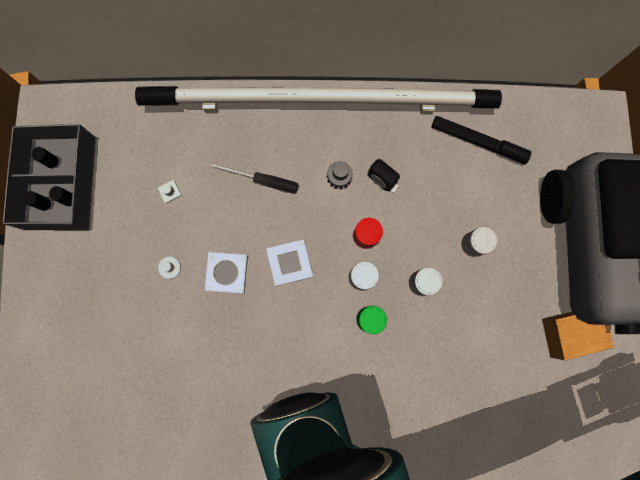

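View pics/scene0.png

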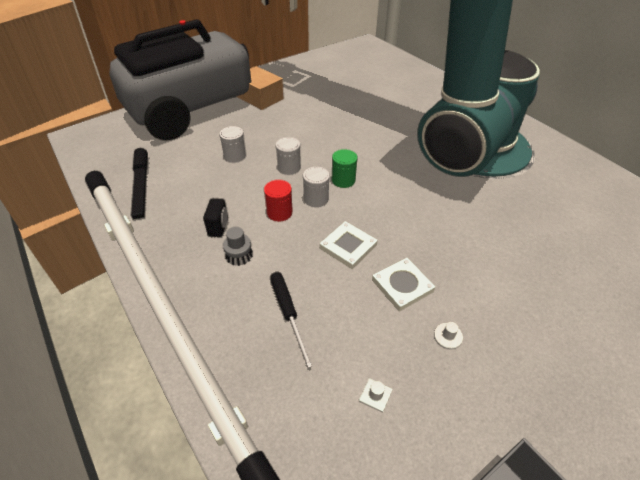

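View pics/wrist0.png

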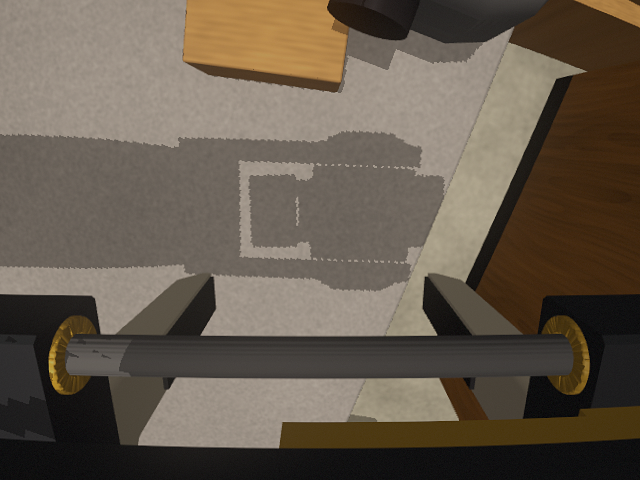

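The top view shows the loose round foot at (169,267), with the square decoy at (169,191). The round-recess mount is at (226,272) and the square one at (289,263). The grey tins are at (364,276), (428,281) and (483,241), and the red (369,232) and green (372,320) decoys sit close beside the first tin. The brush is at (340,175), the tape at (383,175) and the screwdriver at (255,180). Next I'll measure their positions.

```bash
python3 - <<'E'
from h import *
s=load('top'); P=cloud(s); img=s['color']; hsv=cv2.cvtColor(img,cv2.COLOR_RGB2HSV)
Z=P[...,2]
def blob(name,c,r,m,z,ksz=3):
    M=np.zeros((480,640),np.uint8); cv2.circle(M,c,r,255,-1); M=((M>0)&m).astype(np.uint8)
    n,l,st,ce=cv2.connectedComponentsWithStats(M); i=1+np.argmax(st[1:,4])
    cs,_=cv2.findContours((l==i).astype(np.uint8),0,2); c0=max(cs,key=cv2.contourArea)
    (u,v),(w,h),a=cv2.minAreaRect(c0); q=onz(s,[[u,v]],z)[0]; 
    W=onz(s,c0.reshape(-1,2),z); rc=cv2.minAreaRect((W[:,:2]*1000).astype(np.float32)); e=cv2.minEnclosingCircle((W[:,:2]*1000).astype(np.float32))
    print(name,'px',round(u,1),round(v,1),'xy',np.round(np.array(rc[0]),1),'size',np.round(rc[1],1),'ang',round(rc[2],1),'encR',round(e[1],1),np.round(e[0],1),'medz',round(float(np.nanmedian(Z[l==i])),4))
for n,c in dict(tin1=(364,276),tin2=(428,281),tin3=(483,241),red=(369,232),green=(372,320)).items(): blob(n,c,24,Z>0.06,0.072)
blob('foot_flange',(169,267),20,(img.min(2)>175),0.006)
blob('foot_d',(169,267),20,(Z>0.003),0.006)
blob('post',(169,267),20,(Z>0.02),0.032)
blob('sqpost',(169,191),20,(Z>0.02),0.032)
blob('mountR',(226,272),38,(Z>0.006),0.016)
blob('mountS',(289,263),38,(Z>0.006),0.016)
g=img.max(2)
blob('recR',(226,272),18,(g<160),0.010)
blob('recS',(289,263),18,(g<160),0.010)
blob('brush',(340,175),24,Z>0.03,0.068)
blob('tape',(383,175),26,Z>0.04,0.06)
print(np.nanmedian(Z[330:360,100:200]))
print(img[267,169],img[262,160],img[272,226],img[272,210])
st=monitor.state(); from scipy.spatial.transform import Rotation as R
w,x,y,z=st['orientation']; print(R.from_quat([x,y,z,w]).as_matrix().round(3))
big=np.hstack([cv2.resize(img[240:300,130:210],(400,300),interpolation=2),cv2.resize(img[240:300,190:270],(400,300),interpolation=2)]); save(big,'crop1')
E
```

```text
tin1 px 363.5 275.5 xy [484.  -71.9] size [56.1 55.8] ang 89.9 encR 29.3 [484.2 -72.3] medz 0.0717
tin2 px 427.5 281.0 xy [ 472.4 -205.5] size [57.3 54.1] ang 89.7 encR 30.1 [ 473.  -205.6] medz 0.072
tin3 px 483.0 240.5 xy [ 558.6 -327.2] size [58.6 60.6] ang 25.4 encR 30.8 [ 557.8 -327.6] medz 0.072
red px 368.5 231.5 xy [575.9 -83.3] size [57.  56.8] ang 0.2 encR 29.6 [576.  -82.7] medz 0.0719
green px 372.2 319.6 xy [393.4 -89. ] size [56.9 55. ] ang 62.9 encR 29.8 [394.8 -88.8] medz 0.0719
foot_flange px 169.0 267.0 xy [505.3 349.2] size [44.2 45.2] ang 0.4 encR 24.1 [504.7 349.9] medz 0.0059
foot_d px 168.5 267.5 xy [504.2 350.2] size [47.9 46.5] ang 46.4 encR 25.5 [503.7 349.4] medz 0.0065
post px 166.0 266.5 xy [504.4 348.7] size [19.6 21.9] ang 1.9 encR 12.4 [502.7 348.3] medz 0.0304
sqpost px 166.0 189.0 xy [674.9 355.5] size [19.6 18.6] ang 46.0 encR 10.8 [675.5 354.6] medz 0.0297
mountR px 225.7 272.5 xy [493.1 221.4] size [86.4 84.7] ang 85.7 encR 59.2 [493.4 222.1] medz 0.0139
mountS px 289.4 262.5 xy [515.6  83.1] size [84.3 83.9] ang 14.1 encR 57.6 [515.5  83.6] medz 0.0145
recR px 225.3 272.2 xy [494.2 223.4] size [51.5 52.3] ang 45.7 encR 26.8 [494.3 223.6] medz 0.0093
recS px 289.1 262.2 xy [516.6  84.1] size [44.7 43.5] ang 14.2 encR 28.6 [517.1  84.3] medz 0.0099
brush px 339.0 173.5 xy [701.  -22.6] size [51.2 54.9] ang 89.8 encR 27.8 [701.  -22.5] medz 0.0403
tape px 383.5 173.0 xy [ 705.1 -118.8] size [64.9 41.3] ang 49.8 encR 34.3 [ 706.2 -120. ] medz 0.0581
-0.0009186780801981875
[197 203 202] [192 196 192] [137 128 125] [197 205 222]
[[ 0.33  -0.     0.944]
 [-0.944  0.001  0.33 ]
 [-0.001 -1.     0.   ]]
```

View pics/crop1.png

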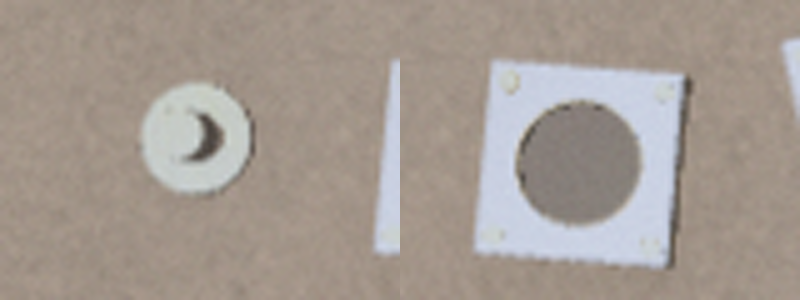

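The round foot is a disc with a post at top px (169,267), about (0.504, 0.349). The round recess is at px (226,272), about (0.494, 0.222), and sizes and heights agree with the description. What I could confuse it with: the square foot at (169,191), the square mount at (289,263), and the red and green tins. Next I'll check the vacuum's extent, then move.

```bash
python3 - <<'E'
from h import *
for n in('top','scene'):
    s=load(n); P=cloud(s); m=(P[...,2]>0.1)&(P[...,1]<-0.3)&(P[...,0]>0.25)&(P[...,0]<1)&(P[...,2]<.3)
    q=P[m]; print(n,q.min(0),q.max(0)); print(np.percentile(q,2,axis=0))
E
```

```text
top [ 0.35723867 -0.65125458  0.10001694] [ 0.73877931 -0.48833719  0.21597239]
[ 0.37756396 -0.61362309  0.10429466]
scene [ 0.25042793 -1.56148736  0.10000603] [ 0.99971603 -0.48501992  0.25458148]
[ 0.39503621 -1.18205095  0.1026857 ]
```

Emit:
send_rows:
  motion:
    - [-24,0,25,0]
    - [-24,0,25,0]
    - [-24,0,25,0]
    - [-24,0,25,0]
    - [-24,0,25,0]
    - [-24,0,25,0]
    - [-24,0,25,0]
    - [-24,0,25,0]
    - [-24,0,25,0]
    - [-24,0,25,0]
  claw: 93

```text
t: 0.98
tcp_pos: [0.3809, -0.3187, 0.2045]
orientation: [0.576, -0.574, 0.414, -0.41]
force: [0.2, -0.1, 0.4]
gripper_width: 0.0928
```

Emit:
send_rows:
  motion:
    - [0,0,0,-7]
    - [0,0,0,-7]
    - [0,0,0,-7]
    - [0,0,0,-7]
    - [0,0,0,-7]
    - [0,0,0,-7]
    - [0,0,0,-7]
    - [0,0,0,-7]
    - [0,0,0,-7]
    - [0,0,0,-7]
    - [0,0,0,0]

```text
t: 1.9
tcp_pos: [0.3836, -0.3106, 0.2036]
orientation: [0.71, -0.705, -0.002, 0.004]
force: [-1.2, -0.4, -0.1]
gripper_width: 0.0929
```

```bash
cat >> h.py <<'E'
from scipy.spatial.transform import Rotation as Ro
def pose():
    st=monitor.state(); w,x,y,z=st['orientation']; return np.array(st['tcp_pos']),Ro.from_quat([x,y,z,w]).as_matrix(),st
def go(tgt,yaw=None):
    p,R,st=pose(); d=R.T@(np.array(tgt)-p)*1000; print('t',round(st['t'],2),'p',p.round(4),'tool delta mm',d.round(1),'jaw ang',np.degrees(np.arctan2(R[1,0],R[0,0])).round(1),'tilt y',R[:,1].round(4),'F',np.round(st['force'],2),'w',st['gripper_width'])
E
python3 -c "
from h import *
go([0.5045,0.349,0.205])"
```

```text
t 1.9 p [ 0.3836 -0.3106  0.2036] tool delta mm [126.9   3.  658.4] jaw ang 0.5 tilt y [-0.0031  0.0073 -1.    ] F [-1.24 -0.41 -0.1 ] w 0.09294054936813509
```

Emit:
send_rows:
  motion:
    - [7.5,0,39,0]
    - [7.5,0,39,0]
    - [7.5,0,39,0]
    - [7.5,0,39,0]
    - [7.5,0,39,0]
    - [7.5,0,39,0]
    - [7.5,0,39,0]
    - [7.5,0,39,0]
    - [7.5,0,39,0]
    - [7.5,0,39,0]
    - [7.5,0,39,0]
    - [7.5,0,39,0]
    - [7.5,0,39,0]
    - [7.5,0,39,0]
    - [7.5,0,39,0]
    - [7.5,0,39,0]
    - [0,0,0,0]
    - [0,0,0,0]

```text
t: 3.4
tcp_pos: [0.521, 0.339, 0.2048]
orientation: [0.709, -0.704, 0.03, -0.027]
force: [0.1, -0.4, -0.2]
gripper_width: 0.0929
```

```bash
python3 -c "
from h import *
go([0.5045,0.349,0.205])
s=snap('wrist'); save(s['color'],'w1')
print(proj(s,[[.5045,.349,.006],[.4937,.222,.016]]))
"
```

```text
t 3.4 p [0.521  0.339  0.2048] tool delta mm [-17.2  -0.1   8.7] jaw ang -4.6 tilt y [-0.003   0.0071 -1.    ] F [ 0.1  -0.35 -0.22] w 0.092897858711142
[[300.30777044 200.86055768]
 [300.75920389 328.98013987]]
```

View pics/w1.png

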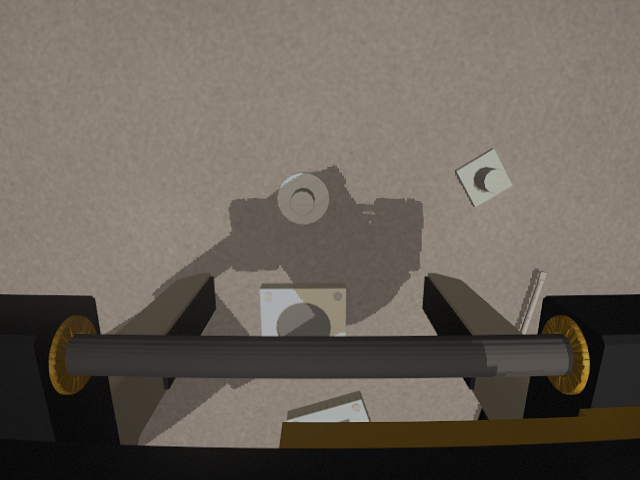

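The wrist view shows the round foot at (303,198), the square decoy at (484,178), and the round mount at (303,310), partly behind the gripper bar. Next I'll fit the foot in this view.

```bash
cat >> h.py <<'E'
def ell(s,c,r,mask,z):
    M=np.zeros((480,640),np.uint8); cv2.circle(M,c,r,1,-1); M=((M>0)&mask).astype(np.uint8)
    n,l,st,ce=cv2.connectedComponentsWithStats(M); i=1+np.argmax(st[1:,4])
    cs,_=cv2.findContours((l==i).astype(np.uint8),0,2); c0=cv2.convexHull(max(cs,key=cv2.contourArea))
    W=onz(s,c0.reshape(-1,2),z)[:,:2]; A=np.c_[2*W,np.ones(len(W))]; b=(W**2).sum(1); x=np.linalg.lstsq(A,b,rcond=None)[0]
    return c0.reshape(-1,2),x[:2],np.sqrt(x[2]+x[0]**2+x[1]**2),(l==i)
E
python3 -c "
from h import *
s=load('wrist'); P=cloud(s); Z=P[...,2]
print('bench',np.nanmedian(Z[80:150,250:400]))
for nm,lo,z in(('flange',.0035,.006),('post',.022,.032)):
    c,xy,r,m=ell(s,(303,198),36,Z>lo,z); print(nm,xy,r,c.mean(0),np.nanmedian(Z[m]))
g=s['color'].max(2).astype(int)
save(cv2.resize(s['color'][160:240,260:350],(720,640),interpolation=0)[:600],'w1c')
s=load('top'); Z=cloud(s)[...,2]
for nm,c,lo,z in(('flange',(169,267),.0035,.006),('post',(167,267),.02,.032)):
    c,xy,r,m=ell(s,c,20,Z>lo,z); print(nm,xy,r,c.mean(0))
c,xy,r,m=ell(s,(226,272),19,s['color'].max(2)<165,.016); print('rec',xy,r,c.mean(0))
s=load('scene'); Z=cloud(s)[...,2]
for nm,c,lo,z in(('flange',(449,336),.0035,.006),('post',(450,330),.022,.032)):
    c,xy,r,m=ell(s,c,20,Z>lo,z); print('sc',nm,xy,r,c.mean(0))
c,xy,r,m=ell(s,(404,281),22,s['color'].max(2)<150,.016); print('sc rec',xy,r,c.mean(0))
"
```

```text
bench 0.00012397935266386662
flange [0.50709092 0.3506752 ] 0.024731934635206218 [302.44827586 199.31034483] 0.006510656768180134
post [0.50726401 0.35112049] 0.011048594626911394 [301.42105263 203.84210526] 0.03207022472941545
flange [0.50429773 0.34927909] 0.02404432041709238 [169.58823529 268.05882353]
post [0.50383277 0.34817847] 0.010977324874422344 [165.77777778 266.22222222]
rec [0.49386793 0.22242306] 0.026464544300478343 [223.9047619  271.61904762]
sc flange [0.5078585  0.35077654] 0.02534880904041594 [447.19047619 335.61904762]
sc post [0.51111318 0.35222193] 0.012251753998007835 [450.72727273 329.        ]
sc rec [0.49721202 0.22344813] 0.024783617126481302 [404.77777778 280.61111111]
```

View pics/w1c.png

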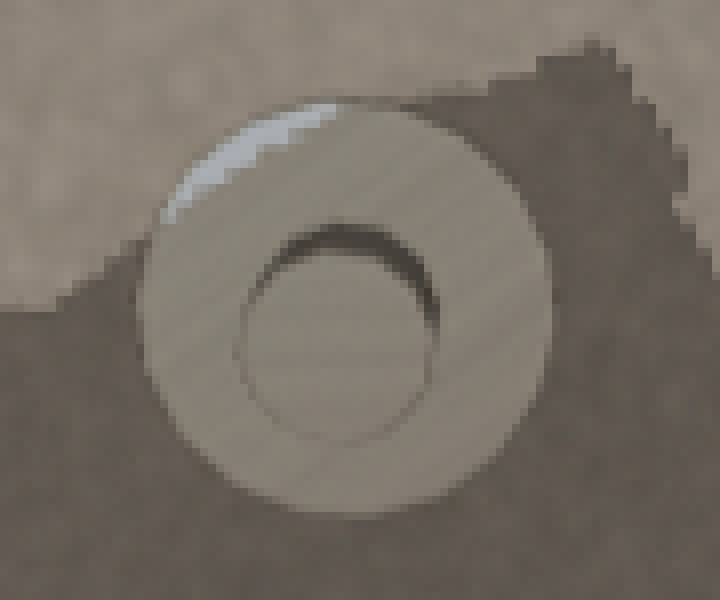

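Emit:
send_rows:
  motion:
    - [0,0,0,-4.6]
    - [-7,20,6,0]
    - [-7,20,6,0]
    - [0,20,0,0]
    - [0,20,0,0]
    - [0,0,0,0]
    - [0,0,0,0]

```text
t: 4.03
tcp_pos: [0.5065, 0.3443, 0.1249]
orientation: [0.71, -0.704, 0.006, -0.007]
force: [0.3, -0.1, 0.7]
gripper_width: 0.0927
```

```bash
python3 -c "
from h import *
go([0.507,0.3505,0.0275])
s=snap('wrist'); save(s['color'],'w2')
Z=cloud(s)[...,2]; print(proj(s,[[.507,.3507,.032]]))
"
```

```text
t 4.03 p [0.5065 0.3443 0.1249] tool delta mm [ 0.3 97.4  5.4] jaw ang -1.0 tilt y [ 6.0e-04  8.6e-03 -1.0e+00] F [ 0.3  -0.05  0.72] w 0.09269837227390189
[[317.88822623 228.10935203]]
```

View pics/w2.png

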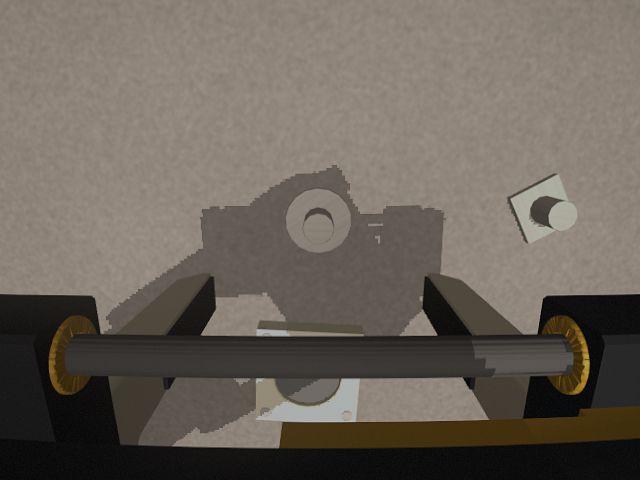

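Emit:
send_rows:
  motion:
    - [0,20,2.7,0]
    - [0,20,2.7,0]
    - [0,20,0,0]
    - [0,18,0,0]
    - [0,10,0,0]
    - [0,5,0,0]
    - [0,3,0,0]
    - [0,0,0,0]

```text
t: 4.75
tcp_pos: [0.5128, 0.3502, 0.0388]
orientation: [0.713, -0.701, 0.005, -0.014]
force: [-0.5, 0.1, 0.6]
gripper_width: 0.0925
```

```bash
python3 -c "
from h import *
go([0.507,0.3505,0.0275])
"
```

```text
t 4.75 p [0.5128 0.3502 0.0388] tool delta mm [-5.9 11.2 -0. ] jaw ang -1.5 tilt y [ 0.0139  0.0164 -0.9998] F [-0.47  0.11  0.62] w 0.092482263236527
```

Emit:
send_rows:
  motion:
    - [-3,4,0,0]
    - [-3,4,0,0]
    - [0,3,0,0]
    - [0,0,0,0]

```text
t: 5.08
tcp_pos: [0.5076, 0.3512, 0.0301]
orientation: [0.714, -0.7, 0.004, -0.016]
force: [0.4, 0.9, 0.5]
gripper_width: 0.0927
```

```bash
python3 -c "
from h import *
go([0.507,0.3505,0.0275])
"
```

```text
t 5.08 p [0.5076 0.3512 0.0301] tool delta mm [-0.6  2.6 -0.8] jaw ang -1.6 tilt y [ 0.0174  0.0186 -0.9997] F [0.4  0.92 0.47] w 0.0926775319307082
```

Emit:
send_rows:
  motion:
    - [0,3,-0.5,0]
    - [0,0,0,0]

```text
t: 5.25
tcp_pos: [0.5076, 0.3509, 0.0272]
orientation: [0.714, -0.7, 0.003, -0.016]
force: [-0.1, -0.2, -0.9]
gripper_width: 0.0932
```

Emit:
send_rows:
  motion:
    - [0,0,0,0]
    - [0,0,0,0]
    - [0,0,0,0]
    - [0,0,0,0]
    - [0,0,0,0]
    - [0,0,0,0]
    - [0,0,0,0]
    - [0,0,0,0]
    - [0,0,0,0]
    - [0,0,0,0]
  claw: 0
  force: 25

```text
t: 6.08
tcp_pos: [0.508, 0.351, 0.0276]
orientation: [0.714, -0.7, 0.003, -0.016]
force: [-0.5, 0.1, -0.1]
gripper_width: 0.0311
```

```bash
python3 -c "
from h import *
go([0.507,0.3505,0.0275])
"
```

```text
t 6.08 p [0.508  0.351  0.0276] tool delta mm [-0.9  0.1 -0.5] jaw ang -1.6 tilt y [ 0.0182  0.0191 -0.9997] F [-0.5   0.14 -0.1 ] w 0.031092600919721193
```

Emit:
send_rows:
  motion:
    - [0,0,0,0]
    - [0,0,0,0]
    - [0,0,0,0]
    - [0,0,0,0]

```text
t: 6.42
tcp_pos: [0.508, 0.351, 0.0276]
orientation: [0.714, -0.7, 0.003, -0.016]
force: [-0.2, -0.1, -0.4]
gripper_width: 0.0042
```

Emit:
send_rows:
  motion:
    - [0,-4,0,0]
    - [0,-8,0,0]
    - [0,-10,0,0]
    - [0,-10,0,0]
    - [0,-10,0,0]
    - [0,-10,0,0]
    - [0,0,0,0]
    - [0,0,0,0]

```text
t: 7.08
tcp_pos: [0.5074, 0.3503, 0.0875]
orientation: [0.714, -0.7, 0.002, -0.017]
force: [0.0, -0.3, -0.7]
gripper_width: 0.0001
```

```bash
python3 -c "
from h import *
go([0.497,0.2240,0.075])
"
```

```text
t 7.08 p [0.5074 0.3503 0.0875] tool delta mm [  -7.3    9.7 -126.7] jaw ang -1.6 tilt y [ 0.0206  0.0206 -0.9996] F [ 0.03 -0.3  -0.71] w 0.00012604095053469626
```

The gripper closed to 0, so the grasp missed. I'll look before moving again.

```bash
python3 -c "
from h import *
s=snap('wrist'); save(s['color'],'w3'); s2=snap('scene'); save(cv2.resize(s2['color'][200:440,300:620],(800,600)),'s3')
s3=snap('top'); save(s3['color'],'t3')
print(monitor.state()['gripper_width'], proj(s,[pose()[0]]),proj(s2,[pose()[0]]))
"
```

```text
0.0004842684418827507 [[316.18410604 284.60241664]] [[459.26090964 308.27875351]]
```

View pics/w3.png

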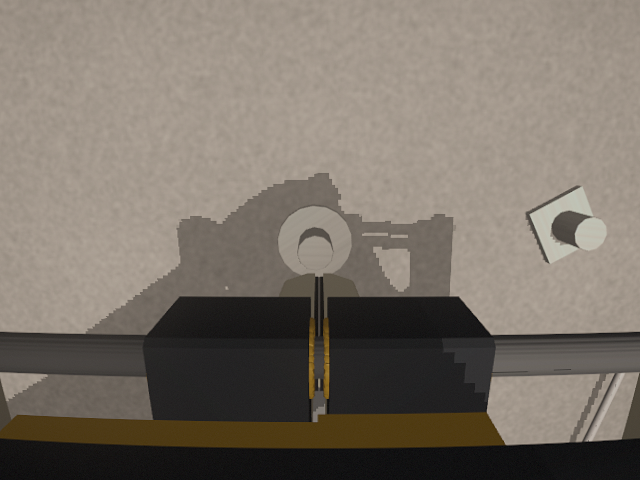

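View pics/s3.png

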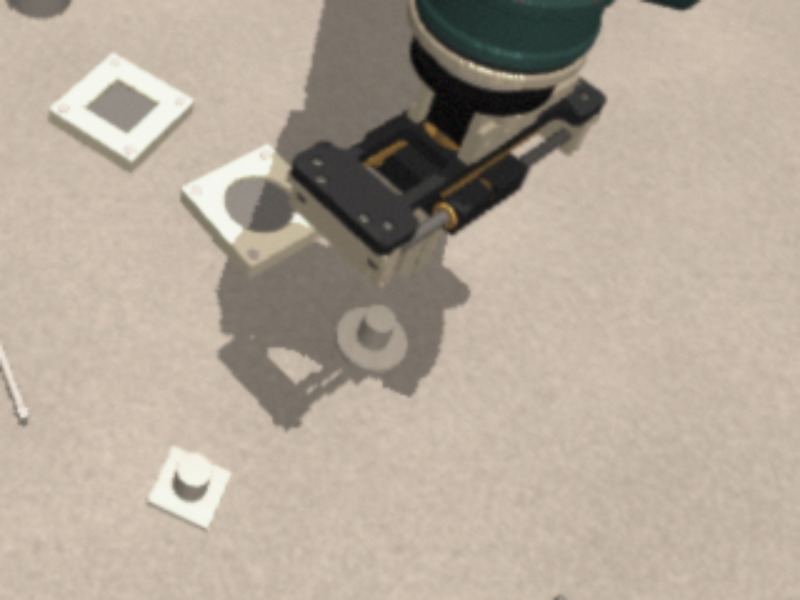

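```bash
python3 -c "
from h import *
s=load('wrist'); p,R,st=pose(); Z=cloud(s)[...,2]
print('tcp,tip,tip20',proj(s,[p,p+R[:,1]*.019,p-R[:,1]*.02]))
c,xy,r,m=ell(s,(315,240),45,(Z>.0035)&(Z<.04),.006); print(xy,r)
c,xy,r,m=ell(s,(316,250),25,(Z>.026)&(Z<.036),.032); print(xy,r,c.mean(0))
P=cloud(s)
for uv in[(306,278),(306,285),(306,292),(335,278),(335,285),(335,292)]: print(uv,P[uv[1],uv[0]].round(4), (R.T@(P[uv[1],uv[0]]-p)*1000).round(1))
s=load('top'); Z=cloud(s)[...,2]; 
save(cv2.resize(s['color'][220:330,120:270],(800,587)),'t3c')
save(cv2.resize(load('wrist')['color'][230:330,250:390],(800,571),interpolation=0),'w3c')
"
```

```text
tcp,tip,tip20 [[316.18410604 284.60241664]
 [316.36420155 271.23251873]
 [315.95282819 301.80073181]]
[0.50700095 0.35085819] 0.02470909703916434
[0.50705492 0.35130542] 0.01097376059668208 [312.86363636 251.63636364]
(306, 278) [0.5029 0.3591 0.1024] [ -4.2 -16.    9.2]
(306, 285) [0.5029 0.3587 0.1102] [ -4.  -23.8   9. ]
(306, 292) [0.503  0.3588 0.1182] [ -3.8 -31.7   9.2]
(335, 278) [0.5153 0.3582 0.1012] [  8.2 -14.5   8.6]
(335, 285) [0.5147 0.3584 0.1105] [  7.8 -23.8   9. ]
(335, 292) [0.5142 0.3589 0.1196] [  7.4 -32.9   9.7]
```

View pics/w3c.png

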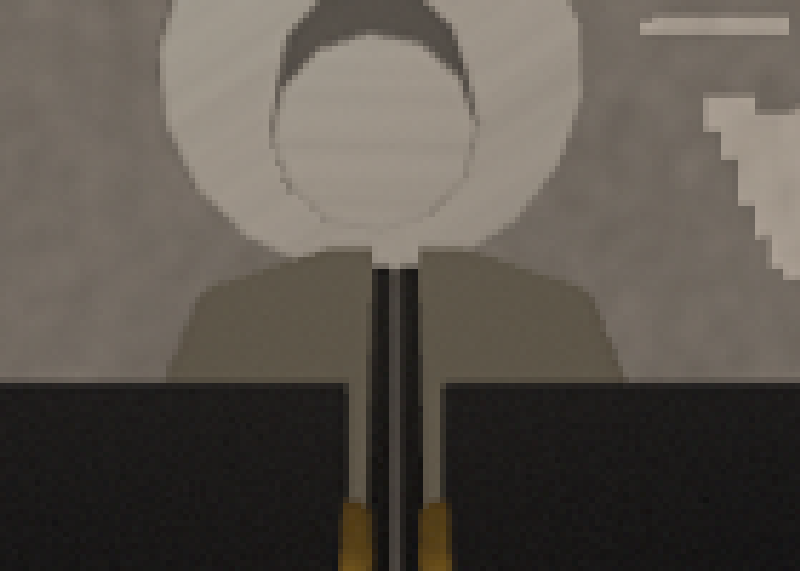

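View pics/t3c.png

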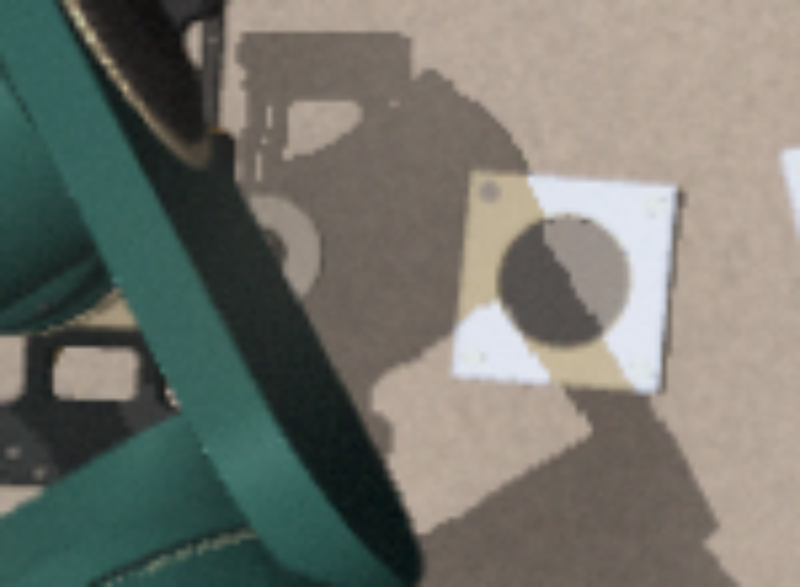

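```bash
python3 -c "
from h import *
s=load('wrist'); p,R,st=pose(); P=cloud(s)
for u in(290,306,312,335):
  for v in(268,271,272,273,274,275,277,280,290,296,300): print(u,v,(R.T@(P[v,u]-p)*1000).round(1),s['range_z'][v,u].round(4))
print(proj(s,[p+R@np.array([-.01,.019,.0075]),p+R@np.array([-.01,-.012,.009])]))
"
```

```text
290 268 [-18.   79.1 -18.7] 0.2692
290 271 [-18.5  85.3 -23. ] 0.2763
290 272 [-18.6  85.3 -23.7] 0.2765
290 273 [-18.6  85.9 -24.7] 0.2772
290 274 [-18.6  85.  -25.1] 0.2765
290 275 [-18.6  85.2 -25.9] 0.2769
290 277 [-18.6  84.4 -27. ] 0.2763
290 280 [-10.8 -19.2   9.5] 0.167
290 290 [-10.1 -29.6   9.2] 0.157
290 296 [ -9.6 -36.7   9.6] 0.15
290 300 [  -4.7 -101.7   36.1] 0.0804
306 268 [ -7.3  80.1 -19. ] 0.2702
306 271 [ -7.3  79.2 -20.8] 0.2698
306 272 [ -7.3  79.4 -21.6] 0.2702
306 273 [ -7.3  79.7 -22.5] 0.2707
306 274 [ -4.4 -11.8   9.5] 0.1742
306 275 [ -4.4 -11.8   9. ] 0.1742
306 277 [ -4.2 -15.8   9.6] 0.1703
306 280 [ -4.2 -18.9   9.4] 0.1673
306 290 [ -3.8 -29.7   9.2] 0.1569
306 296 [ -3.6 -36.    9.3] 0.1508
306 300 [  -1.5 -100.2   35.4] 0.0821
312 268 [ -2.8  54.  -10.2] 0.2428
312 271 [ -3.2  78.9 -20.7] 0.2695
312 272 [ -3.2  79.2 -21.6] 0.27
312 273 [ -1.8 -10.8   9.6] 0.1751
312 274 [ -1.8 -11.2   9.3] 0.1748
312 275 [ -1.8 -11.5   8.9] 0.1746
312 277 [ -1.7 -15.7   9.5] 0.1703
312 280 [ -1.6 -19.    9.4] 0.1672
312 290 [ -1.5 -30.3   9.5] 0.1563
312 296 [ -1.4 -35.9   9.3] 0.1509
312 300 [ -1.3 -40.2   9.5] 0.1466
335 268 [ 12.3  81.1 -19.4] 0.2713
335 271 [ 12.3  79.9 -21.1] 0.2706
335 272 [ 12.5  85.1 -23.7] 0.2763
335 273 [ 12.5  85.2 -24.4] 0.2765
335 274 [ 12.6  87.  -25.8] 0.2786
335 275 [  8.2 -12.8   9.4] 0.1733
335 277 [  8.1 -16.3   9.7] 0.1698
335 280 [  7.9 -19.7   9.7] 0.1664
335 290 [  7.5 -30.2   9.4] 0.1564
335 296 [  7.3 -36.1   9.4] 0.1507
335 300 [   4.4 -101.    35.8] 0.0812
[[296.77459246 257.33851959]
 [293.04036679 275.21481261]]
```

```bash
python3 -c "
from h import *
s=load('scene'); p,R,st=pose(); P=cloud(s)
d=((P-p)@R)*1000
m=(np.abs(d[...,0])<25)&(np.abs(d[...,2])<25)&(d[...,1]<60)&(d[...,1]>-60)
q=d[m]; print(len(q), np.percentile(q[:,1],[50,90,95,99,100]));
o=q[np.argsort(-q[:,1])][:15]; print(o.round(1))
print('tcp/tip px',proj(s,[p,p+R[:,1]*.019,p-R[:,1]*.011]))
save(cv2.resize(s['color'][270:350,420:520],(750,600),interpolation=0),'s3c')
"
```

```text
283 [-19.89188317  55.6478115   56.96722924  57.88671326  59.80157431]
[[10.1 59.8  3. ]
 [ 9.6 58.3  4.4]
 [ 9.8 58.   2.1]
 [ 8.5 57.9  5.5]
 [ 5.8 57.7  7.5]
 [10.  57.7 -0.1]
 [-1.1 57.5 10.1]
 [ 1.8 57.5 10.5]
 [ 7.4 57.4  6.6]
 [ 8.8 57.3 -3.8]
 [-8.1 57.1  3.3]
 [ 9.  57.1 -1.3]
 [-2.3 57.1  8.9]
 [ 9.  57.   1.1]
 [ 7.5 57.  -5.1]]
tcp/tip px [[459.26090964 308.27875351]
 [456.50460743 315.08991863]
 [460.90294041 304.21089462]]
```

View pics/s3c.png

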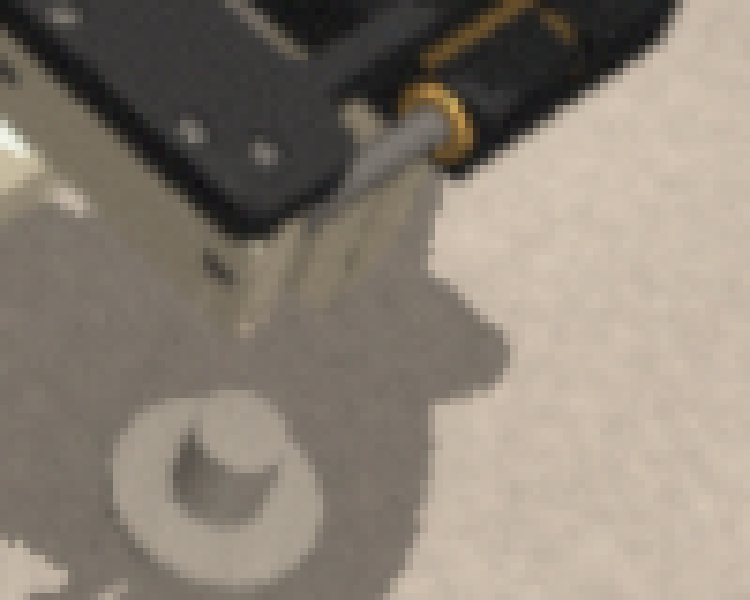

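```bash
python3 -c "
from h import *
s=load('scene'); p,R,st=pose(); P=cloud(s)
d=((P-p)@R)*1000
for (cu,cv) in [(245,325),(250,300),(220,300),(318,298),(330,280),(290,280),(350,270)]:
  u=int(420+cu/7.5); v=int(270+cv/7.5); print(u,v,d[v,u].round(1),P[v,u].round(4))
m=(np.abs(d[...,0])<60)&(np.abs(d[...,2])<60)&(d[...,1]<40)
q=d[m]; o=q[np.argsort(-q[:,1])][:12]; print(o.round(1))
"
```

```text
452 313 [ 85.6 -99.1  35.5] [0.5918 0.3813 0.1877]
453 310 [  86.  -106.1   35.5] [0.592  0.3811 0.1947]
449 310 [  86.6 -100.8   30.5] [0.5926 0.3762 0.1894]
462 309 [  9.3 -16.2   9.3] [0.5163 0.3588 0.103 ]
464 307 [  6.4 -19.7   9.7] [0.5134 0.3592 0.1064]
458 307 [ 18.  -25.    6.2] [0.5249 0.3553 0.1118]
466 306 [ -0.9 -15.3   8.6] [0.5062 0.3584 0.1019]
[[  0.2 -11.2   8.9]
 [ -0.7 -12.    7.8]
 [  4.9 -12.1   8.7]
 [ -2.9 -12.6   9.9]
 [  8.3 -13.    9.5]
 [ -3.1 -14.2   9.1]
 [ -0.3 -14.2   9.5]
 [ 10.8 -14.6   9.1]
 [  4.5 -15.3   9.4]
 [ -0.9 -15.3   8.6]
 [  9.3 -16.2   9.3]
 [  7.1 -16.9   9.1]]
```

Two cameras agree that the real fingertips end about 11 mm short of the reported TCP, where the description says 19 mm beyond it. So the fingers closed above the post, and the foot didn't move. I'll check whether this depends on the opening.

Emit:
send_rows:
  motion:
    - [0,0,0,0]
    - [0,0,0,0]
    - [0,0,0,0]
    - [0,0,0,0]
    - [0,0,0,0]
    - [0,0,0,0]
    - [0,0,0,0]
    - [0,0,0,0]
  claw: 60

```text
t: 7.9
tcp_pos: [0.5062, 0.3495, 0.0836]
orientation: [0.713, -0.701, 0.004, -0.015]
force: [0.0, -0.4, 0.0]
gripper_width: 0.0491
```

```bash
python3 -c "
from h import *
s=snap('wrist'); save(s['color'],'w4'); p,R,st=pose(); P=cloud(s); print(p,st['gripper_width'])
d=((P-p)@R)*1000
m=(np.abs(d[...,0])<60)&(np.abs(d[...,2])<30)&(d[...,1]<45)&(d[...,1]>-40)
q=d[m]; o=q[np.argsort(-q[:,1])]; print(o[:12].round(1)); 
for sg in(-1,1):
  a=q[q[:,0]*sg>0]; print(sg,a.min(0),a.max(0))
"
```

```text
[0.50624248 0.34952991 0.0836501 ] 0.053470547521904596
[[ 28.4  -8.2   8.8]
 [-27.7  -8.3   8.9]
 [-28.1  -8.4   8.9]
 [ 29.2  -8.6   9. ]
 [-26.8  -8.7   9. ]
 [-25.9  -8.7   9. ]
 [ 31.   -8.9   8.6]
 [-25.5  -8.9   7.7]
 [ 28.7  -9.1   9.2]
 [-25.4  -9.1   8.7]
 [ 30.   -9.1   9.2]
 [ 25.5  -9.1   0.7]]
-1 [-38.77885791 -39.99981976  -7.81270244] [-23.35918234  -8.3387606   10.0098192 ]
1 [ 25.19299933 -39.98483682  -7.89845526] [40.73547339 -8.22022     9.97541229]
```

View pics/w4.png

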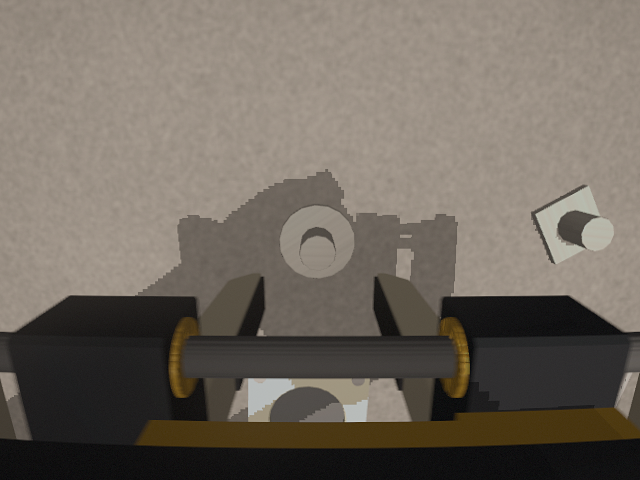

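The offset is about the same when open: the tips are about 9 mm behind the reported TCP at both openings. I'll use tip height ≈ TCP z + 9 mm and descend in stages, checking each one.

```bash
cat >> h.py <<'E'
def tips(n='wrist',full=True):
    s=snap(n); p,R,st=pose(); P=cloud(s); d=((P-p)@R)*1000; w=st['gripper_width']*500
    m=(np.abs(np.abs(d[...,0])-w-6)<9)&(np.abs(d[...,2])<14)&(d[...,1]<30)&(d[...,1]>-35)&(P[...,2]>.004)
    q=d[m]; W=P[m]; i=np.argsort(-q[:,1])
    for sg in(-1,1):
        k=[j for j in i if q[j,0]*sg>0][:12]
        if k: print('tip side',sg,'tool',np.median(q[k],axis=0).round(1),'world z',np.median(W[k],axis=0).round(4))
    return s
E
python3 -c "
from h import *
go([.507,.351,.04])"
```

```text
t 7.95 p [0.5062 0.3495 0.0837] tool delta mm [ 0.  43.7  0.7] jaw ang -1.6 tilt y [ 0.016   0.0177 -0.9997] F [ 0.31 -0.34 -0.32] w 0.053470547521904596
```

Emit:
send_rows:
  motion:
    - [0,8,0,0]
    - [0,12,0,0]
    - [0,12,0,0]
    - [0,8,0,0]
    - [0,4,0,0]
    - [0,0,0,0]
    - [0,0,0,0]
    - [0,0,0,0]

```text
t: 8.62
tcp_pos: [0.5062, 0.3498, 0.0328]
orientation: [0.713, -0.701, 0.005, -0.014]
force: [-0.3, 0.1, -0.2]
gripper_width: 0.0597
```

```bash
python3 -c "
from h import *
go([.507,.351,.003])
s=tips();save(s['color'],'w5');go([.507,.351,.003])"
```

```text
t 8.62 p [0.5062 0.3498 0.0328] tool delta mm [ 0.4 29.9  0.7] jaw ang -1.6 tilt y [ 0.0137  0.0162 -0.9998] F [-0.29  0.07 -0.17] w 0.05969694745888127
tip side -1 tool [-32.3  -9.    8.8] world z [0.4741 0.3594 0.0417]
tip side 1 tool [33.8 -9.1  8.9] world z [0.5401 0.3577 0.0426]
t 8.67 p [0.5062 0.3499 0.033 ] tool delta mm [ 0.3 30.   0.7] jaw ang -1.6 tilt y [ 0.0139  0.0163 -0.9998] F [-0.38 -0.63 -0.18] w 0.05995592684826888
```

View pics/w5.png

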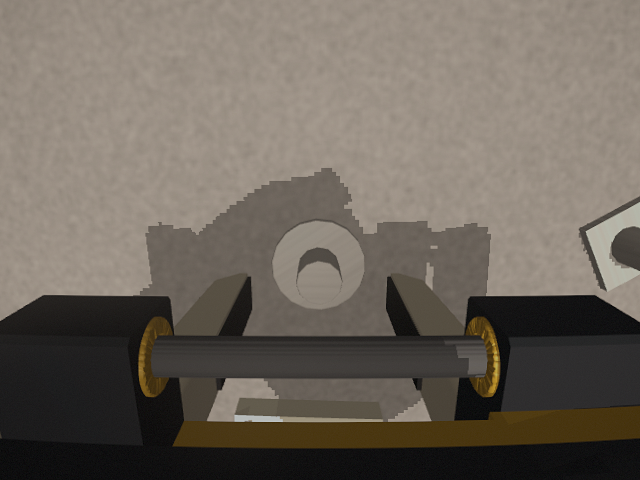

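The post is centred between the fingers at (320,280) and the tips are at z 0.042. I need about 31 mm more.

Emit:
send_rows:
  motion:
    - [0,8,0,0]
    - [0,8,0.7,0]
    - [0,6,0,0]
    - [0,3,0,0]
    - [0,3,0,0]
    - [0,0,0,0]
    - [0,0,0,0]

```text
t: 9.25
tcp_pos: [0.5071, 0.3514, 0.0028]
orientation: [0.713, -0.701, 0.004, -0.015]
force: [-0.2, -0.2, 0.6]
gripper_width: 0.0602
```

```bash
python3 -c "
from h import *
s=tips();go([.507,.351,.003])"
```

```text
tip side -1 tool [-31.4  -9.3   8.9] world z [0.4758 0.361  0.0117]
tip side 1 tool [33.1 -9.   8.7] world z [0.5402 0.3591 0.0124]
t 9.3 p [0.507  0.3514 0.0028] tool delta mm [-0.  -0.2 -0.4] jaw ang -1.6 tilt y [ 0.015   0.0171 -0.9997] F [ 0.51 -0.21  0.31] w 0.05995627895265369
```

Tips are at z≈0.012, so I'll close.

Emit:
send_rows:
  motion:
    - [0,0,0,0]
    - [0,0,0,0]
    - [0,0,0,0]
    - [0,0,0,0]
    - [0,0,0,0]
    - [0,0,0,0]
    - [0,0,0,0]
    - [0,0,0,0]
    - [0,0,0,0]
    - [0,0,0,0]
  claw: 0
  force: 25

```text
t: 10.13
tcp_pos: [0.5076, 0.3517, 0.0041]
orientation: [0.713, -0.701, 0.004, -0.015]
force: [-0.4, 0.2, 1.0]
gripper_width: 0.0211
```

```bash
python3 -c "
from h import *
go([.507,.351,.003])"
```

```text
t 10.13 p [0.5076 0.3517 0.0041] tool delta mm [-0.6  1.1 -0.8] jaw ang -1.6 tilt y [ 0.0166  0.0181 -0.9997] F [-0.41  0.16  0.95] w 0.02110282186813287
```

Gripped at about 22 mm, the post's diameter. Now I'll lift.

Emit:
send_rows:
  motion:
    - [0,0,0,0]
    - [0,-5,0,0]
    - [0,-10,0,0]
    - [0,-12,0,0]
    - [0,-12,0,0]
    - [0,-6,0,0]
    - [0,0,0,0]
    - [0,0,0,0]

```text
t: 10.8
tcp_pos: [0.5072, 0.3511, 0.0559]
orientation: [0.714, -0.7, 0.003, -0.016]
force: [0.4, 0.3, 0.2]
gripper_width: 0.0213
```

```bash
python3 -c "
from h import *
go([.497,.2245,.048]); s=snap('wrist'); save(s['color'],'w6')"
```

```text
t 10.8 p [0.5072 0.3511 0.0559] tool delta mm [  -6.9    5.2 -127. ] jaw ang -1.6 tilt y [ 0.0184  0.0192 -0.9996] F [0.44 0.3  0.21] w 0.02126521873637808
```

View pics/w6.png

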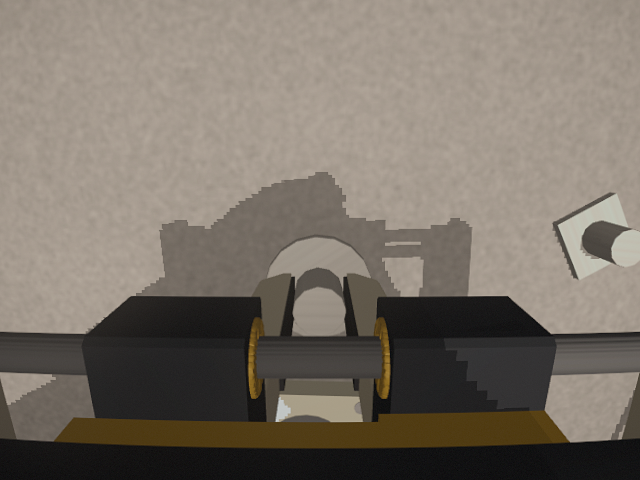

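Emit:
send_rows:
  motion:
    - [-1,0,-8,0]
    - [-1,0,-16,0]
    - [-1,0,-20,0]
    - [-1,0,-20,0]
    - [-1,0,-20,0]
    - [-1,0,-20,0]
    - [-1,0,-14,0]
    - [0,0,-6,0]
    - [0,0,-2,0]
    - [0,0,0,0]
    - [0,0,0,0]

```text
t: 11.77
tcp_pos: [0.4918, 0.211, 0.0474]
orientation: [0.712, -0.702, 0.006, -0.014]
force: [0.5, 0.4, -1.1]
gripper_width: 0.0216
```

```bash
python3 -c "
from h import *
go([.4968,.2246,.048])
for n in('wrist','scene','top'):
  s=snap(n); save(s['color'],n[0]+'7')
s=load('scene');save(cv2.resize(s['color'][220:340,320:480],(800,600),interpolation=2),'s7c')
p,R,st=pose(); print(proj(s,[p+R[:,1]*0]))"
```

```text
t 11.77 p [0.4918 0.211  0.0474] tool delta mm [ 4.7 -0.4 13.8] jaw ang -1.6 tilt y [ 0.0118  0.0152 -0.9998] F [ 0.48  0.44 -1.12] w 0.021571172320958905
[[403.55093878 265.00073523]]
```

View pics/w7.png

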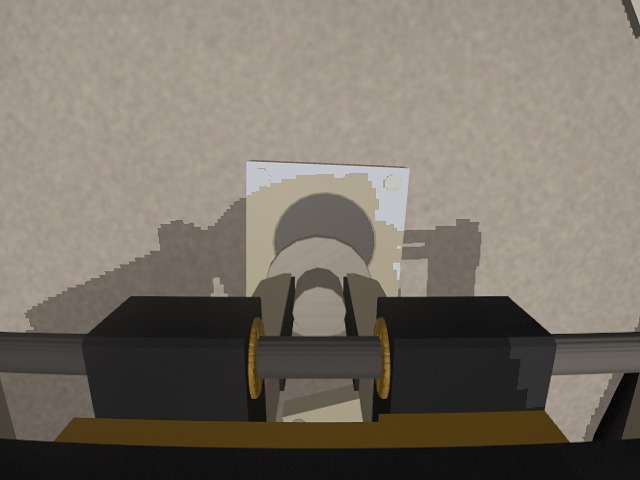

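View pics/s7c.png

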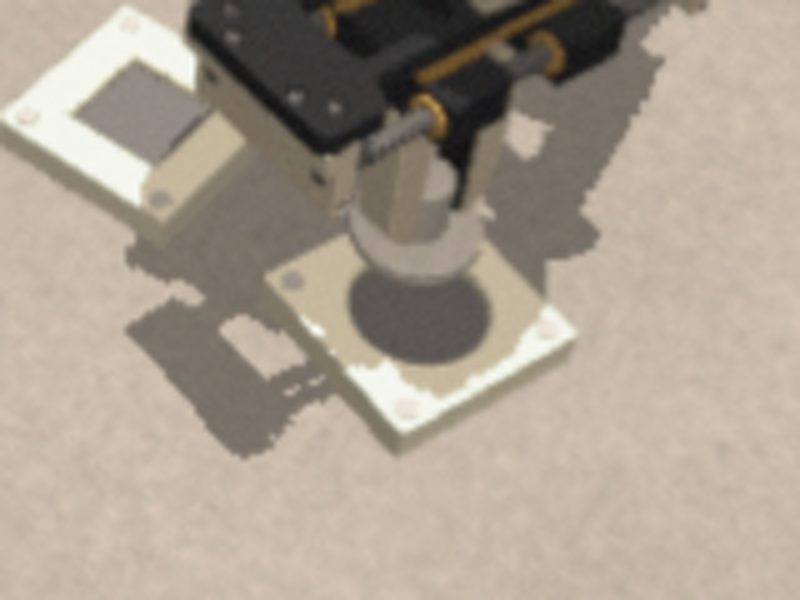

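View pics/t7.png

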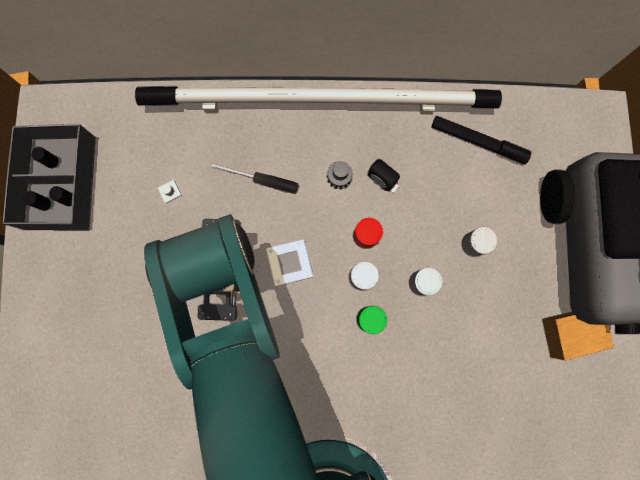

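The wrist view shows the recess rim arc around (325,240) and the held flange arc at (319,240–280), so I overshot by about 14 mm in −y. I'll fit both circles here to get their relative offset.

```bash
cat >> h.py <<'E'
def circ(W):
    A=np.c_[2*W,np.ones(len(W))]; b=(W**2).sum(1); x=np.linalg.lstsq(A,b,rcond=None)[0]; return x[:2],np.sqrt(x[2]+x[0]**2+x[1]**2)
def fixr(W,r,c0):
    from scipy.optimize import least_squares
    return least_squares(lambda c:np.hypot(*(W-c).T)-r,c0,loss='soft_l1',f_scale=.0005).x
E
python3 -c "
from h import *
s=load('wrist'); p,R,st=pose(); P=cloud(s); Z=P[...,2]
g=cv2.cvtColor(s['color'],cv2.COLOR_RGB2GRAY).astype(int)
print('depth flange pts',Z[255,320].round(4),Z[250,310].round(4),Z[265,330].round(4))
# upper rim: scan columns downward from 175, first drop
pts=[]
for u in range(285,366,3):
  col=g[175:236,u]; d=col[3:]-col[:-3]; k=np.argmin(d)
  if d[k]<-25: pts.append((u,175+k+1.5))
W=onz(s,pts,.016)[:,:2]; print('rim free fit',circ(W),len(pts),'r=27:',fixr(W,.027,[.495,.223]))
# flange upper arc by depth discontinuity
fp=[]
for u in range(275,366,3):
  col=Z[225:300,u]; k=np.where(col>.035)[0]
  if len(k): fp.append((u,225+k[0]))
fp=np.array(fp); print(fp[::4].tolist(),[Z[v,u].round(4) for u,v in fp][::4])
zt=np.median([Z[v+2,u] for u,v in fp if 285<u<355]); print('zt',zt)
fp=fp[(fp[:,0]>283)&(fp[:,0]<357)]
W=onz(s,fp-[0,.5],zt)[:,:2]; print('flange',circ(W),'r=25',fixr(W,.025,p[:2]),p)
"
```

```text
depth flange pts 0.049 0.0496 0.0486
rim free fit (array([0.49620785, 0.22335296]), np.float64(0.026898344664150014)) 27 r=27: [0.49621838 0.22324265]
[[275, 257], [287, 245], [299, 238], [311, 235], [323, 235], [335, 237], [347, 243], [359, 254]] [np.float64(0.0456), np.float64(0.0454), np.float64(0.0452), np.float64(0.0442), np.float64(0.0459), np.float64(0.0445), np.float64(0.045), np.float64(0.0461)]
zt 0.04878156188882682
flange (array([0.4923378 , 0.21201344]), np.float64(0.02360326009215212)) r=25 [0.49222213 0.2104939 ] [0.49180721 0.21154347 0.04745307]
```

Emit:
send_rows:
  motion:
    - [2,0,5,0]
    - [2,0,5,0]
    - [0.5,0,2,0]
    - [0,5,0,0]
    - [0,4,0,0]
    - [0,3,0,0]
    - [0,0,0,0]
    - [0,0,0,0]

```text
t: 12.58
tcp_pos: [0.497, 0.227, 0.0336]
orientation: [0.712, -0.702, 0.005, -0.012]
force: [-0.6, -0.7, 0.3]
gripper_width: 0.0213
```

```bash
python3 -c "
from h import *
go([.4963,.2242,.0145])"
```

```text
t 12.58 p [0.497  0.227  0.0336] tool delta mm [-0.8 19.  -3.2] jaw ang -1.4 tilt y [ 0.0106  0.015  -0.9998] F [-0.57 -0.7   0.28] w 0.02133546052645325
```

Emit:
send_rows:
  motion:
    - [-0.7,0,-1.5,0]
    - [0,2,-1,0]
    - [0,2,0,0]
    - [0,2,0,0]
    - [0,0,0,0]
    - [0,0,0,0]

```text
t: 13.08
tcp_pos: [0.4963, 0.2239, 0.0271]
orientation: [0.712, -0.702, 0.005, -0.012]
force: [-0.3, -0.4, -0.3]
gripper_width: 0.0214
```

```bash
python3 -c "
from h import *
go([.4963,.2242,.0145])
s=snap('scene');save(cv2.resize(s['color'][220:340,320:480],(800,600),interpolation=2),'s8c')
s=snap('wrist');save(s['color'],'w8')"
```

```text
t 13.08 p [0.4963 0.2239 0.0271] tool delta mm [-0.1 12.6  0.1] jaw ang -1.4 tilt y [ 0.0109  0.0151 -0.9998] F [-0.3  -0.39 -0.31] w 0.021418209912117212
```

View pics/s8c.png

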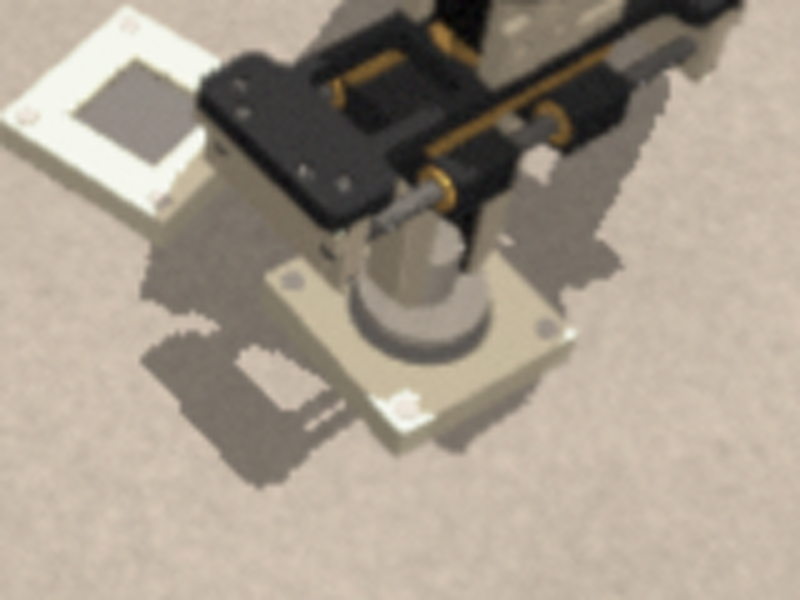

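View pics/w8.png

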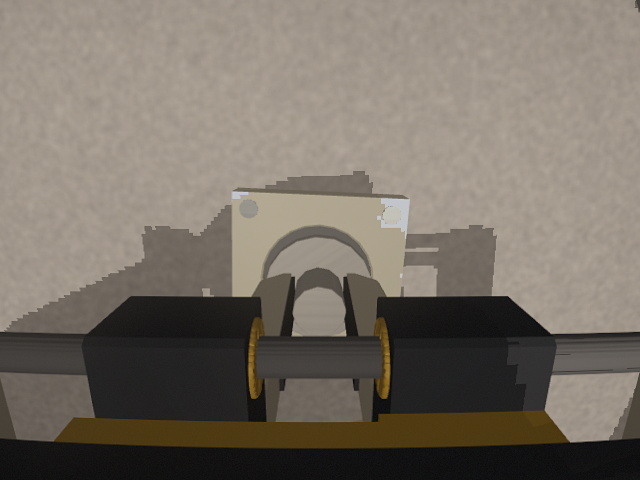

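Both views show the flange centred over the recess, about 12 mm up, so I'll lower it.

Emit:
send_rows:
  motion:
    - [0,2,0,0]
    - [0,2,0,0]
    - [0,2,0,0]
    - [0,2,0,0]
    - [0,1,0,0]
    - [0,0,0,0]
    - [0,0,0,0]

```text
t: 13.77
tcp_pos: [0.4964, 0.2242, 0.0172]
orientation: [0.712, -0.702, 0.005, -0.012]
force: [0.3, -0.0, -0.2]
gripper_width: 0.0215
```

```bash
python3 -c "
from h import *
go([.4963,.2242,.0145])
s=snap('wrist');save(cv2.resize(s['color'][170:350,200:440],(800,600)),'w9')"
```

```text
t 13.77 p [0.4964 0.2242 0.0172] tool delta mm [-0.2  2.6 -0. ] jaw ang -1.4 tilt y [ 0.011   0.0151 -0.9998] F [ 0.3  -0.02 -0.21] w 0.021517147295869496
```

View pics/w9.png

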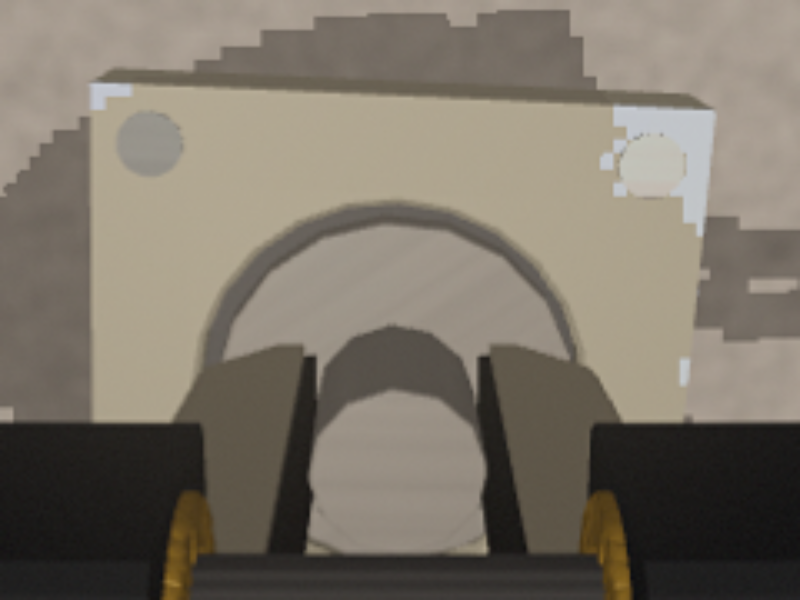

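Emit:
send_rows:
  motion:
    - [-0.4,1.2,0,0]
    - [0,1,0,0]
    - [0,1,0,0]
    - [0,0,0,0]

```text
t: 14.15
tcp_pos: [0.4962, 0.2243, 0.0141]
orientation: [0.712, -0.702, 0.005, -0.013]
force: [0.3, -0.4, -0.3]
gripper_width: 0.0216
```

```bash
python3 -c "
from h import *
go([.4963,.2242,.0145])"
```

```text
t 14.15 p [0.4962 0.2243 0.0141] tool delta mm [ 0.1 -0.4 -0.1] jaw ang -1.4 tilt y [ 0.0115  0.0153 -0.9998] F [ 0.33 -0.45 -0.27] w 0.02162796972582231
```

Emit:
send_rows:
  motion:
    - [0,1,0,0]
    - [0,0.5,0,0]
    - [0,0,0,0]

```text
t: 14.4
tcp_pos: [0.4965, 0.2245, 0.0141]
orientation: [0.713, -0.701, 0.004, -0.013]
force: [0.7, 0.4, -0.3]
gripper_width: 0.0214
```

Emit:
send_rows:
  motion:
    - [0,0,0,0]
    - [0,0,0,0]
    - [0,0,0,0]
    - [0,0,0,0]
    - [0,0,0,0]
  claw: 50

```text
t: 14.82
tcp_pos: [0.4966, 0.2245, 0.014]
orientation: [0.713, -0.701, 0.004, -0.013]
force: [0.5, 0.0, -0.2]
gripper_width: 0.0482
```

```bash
python3 -c "
from h import *
go([.4963,.2242,.0145])
s=snap('scene');save(cv2.resize(s['color'][220:340,320:480],(800,600),interpolation=2),'s10c')"
```

```text
t 14.82 p [0.4966 0.2245 0.014 ] tool delta mm [-0.2 -0.5 -0.3] jaw ang -1.4 tilt y [ 0.0122  0.0156 -0.9998] F [ 0.48  0.04 -0.21] w 0.04818626560201807
```

View pics/s10c.png

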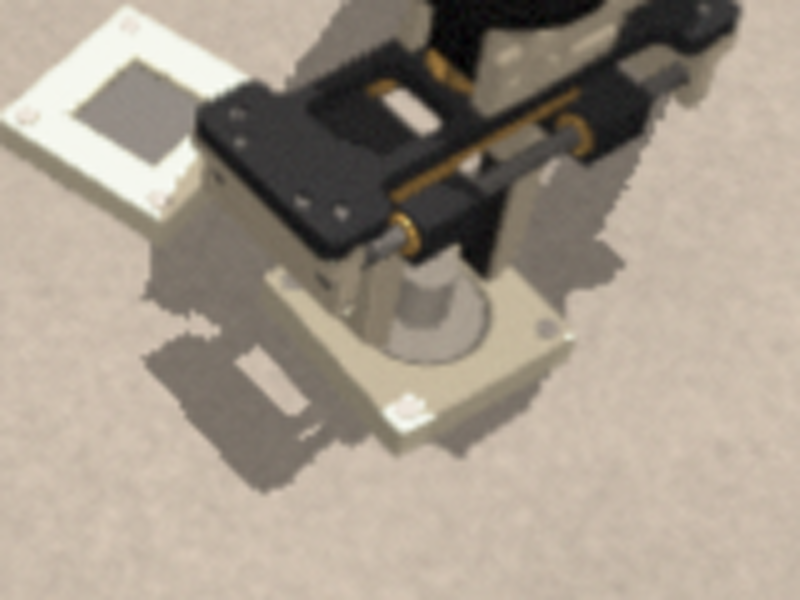

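The flange looks flush. I'll rise and verify from above.

Emit:
send_rows:
  motion:
    - [0,-4,0,0]
    - [0,-8,0,0]
    - [0,-15,0,0]
    - [0,-20,0,0]
    - [0,-20,0,0]
    - [0,-20,0,0]
    - [0,-20,0,0]
    - [0,-15,0,0]
    - [0,-5,0,0]
    - [0,0,0,0]
    - [0,0,0,0]
  claw: 80

```text
t: 15.78
tcp_pos: [0.4943, 0.2221, 0.1519]
orientation: [0.713, -0.701, 0.004, -0.013]
force: [-0.2, -0.5, -0.7]
gripper_width: 0.0803
```

```bash
python3 -c "
from h import *
go([.4840,-.072,.13])
s=snap('wrist');save(s['color'],'w11'); Z=cloud(s)[...,2]
q=proj(s,[[.4965,.2235,.016],[.4965,.2235,.042]]); print(q)
u,v=q[0].astype(int); P=cloud(s)
for n,lo,hi in(('post',.036,.05),('upper',.0125,.02)):
    m=(Z>lo)&(Z<hi)&(np.hypot(P[...,0]-.4963,P[...,1]-.2235)<.024); print(n,m.sum(),np.median(Z[m]),P[m].mean(0))
m=(np.abs(Z-.016)<.006); r=np.hypot(P[...,0]-.4963,P[...,1]-.2235)
print('flange',np.median(Z[m&(r<.023)&(r>.014)]),'mount',np.median(Z[m&(r>.029)&(r<.04)]))
f=m&(r<.023)&(r>.014); A=np.c_[P[f][:,:2]-[.4963,.2235],np.ones(f.sum())]; print('plane',np.linalg.lstsq(A,P[f][:,2],rcond=None)[0])
"
```

```text
t 15.78 p [0.4943 0.2221 0.1519] tool delta mm [  -3.4   17.  -294.6] jaw ang -1.4 tilt y [ 0.0135  0.0161 -0.9998] F [-0.21 -0.53 -0.69] w 0.08025978386903752
[[318.12416004 223.68199073]
 [318.54168134 230.79414314]]
post 685 0.04211720877679054 [0.49694895 0.22380974 0.04201149]
upper 2005 0.016192109862641413 [0.49585506 0.22554751 0.01619204]
flange 0.016179396299209392 mount 0.016180001511822556
plane [-0.00187118 -0.00038026  0.01618519]
```

View pics/w11.png

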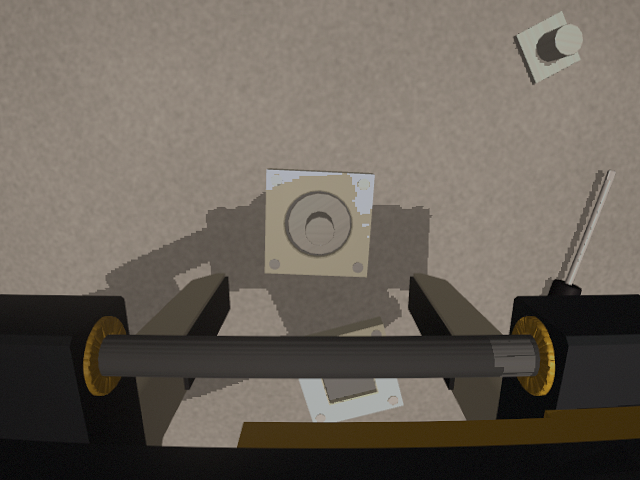

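The foot is seated: flange top and mount top are both 16.2 mm, the post top is 42 mm and the tilt is about 0.1°. Now the tins. I'll turn the jaw to lie along y, since red and green flank tin 1 in x.

Emit:
send_rows:
  motion:
    - [0,0,0,6.8]
    - [0,0,0,6.8]
    - [0,0,0,6.8]
    - [0,0,0,6.8]
    - [0,0,0,6.8]
    - [0,0,0,6.8]
    - [0,0,0,6.8]
    - [0,0,0,6.8]
    - [0,0,0,6.8]
    - [0,0,0,6.8]
    - [0,0,0,6.8]
    - [0,0,0,6.8]
    - [0,0,0,6.8]
    - [0,0,0,0]
    - [0,0,0,0]
  claw: 90

```text
t: 17.08
tcp_pos: [0.4879, 0.2197, 0.1316]
orientation: [0.481, -0.484, 0.521, -0.513]
force: [0.3, 0.4, 0.8]
gripper_width: 0.09
```

```bash
python3 -c "
from h import *
go([.4860,-.072,.15])"
```

```text
t 17.08 p [0.4879 0.2197 0.1316] tool delta mm [291.1 -20.3  18. ] jaw ang -94.0 tilt y [-0.0115  0.0064 -0.9999] F [0.28 0.41 0.76] w 0.09003639048133566
```

Emit:
send_rows:
  motion:
    - [6,-6,0,-2]
    - [12,-6,0,-2]
    - [20,-5,2,0]
    - [25,-3,2,0]
    - [25,-2,2,0]
    - [25,-2,2,0]
    - [25,-2,2,0]
    - [25,-2,2,0]
    - [25,-2,2,0]
    - [25,-2,2,0]
    - [25,-2,2,0]
    - [20,-1,0,0]
    - [10,0,0,0]
    - [4,0,0,0]
    - [0,0,0,0]
    - [0,0,0,0]
    - [0,0,0,0]

```text
t: 18.5
tcp_pos: [0.5123, -0.0634, 0.1566]
orientation: [-0.515, 0.524, -0.487, 0.472]
force: [-0.7, -0.0, -0.7]
gripper_width: 0.0896
```

```bash
python3 -c "
from h import *
go([.4860,-.072,.15])
s=tips();save(s['color'],'w12'); go([.486,-.072,.15])
P=cloud(s);Z=P[...,2]
m=(np.abs(Z-.072)<.006); n,l,st,ce=cv2.connectedComponentsWithStats(m.astype(np.uint8))
for i in range(1,n):
  if st[i,4]>600:
    cs,_=cv2.findContours((l==i).astype(np.uint8),0,2);W=onz(s,max(cs,key=cv2.contourArea).reshape(-1,2),.072)[:,:2]
    print(ce[i].round(0),st[i,4],circ(W),fixr(W,.029,W.mean(0)),s['color'][l==i].mean(0).round(0))
"
```

```text
t 18.5 p [ 0.5123 -0.0634  0.1566] tool delta mm [  6.5   7.2 -26.7] jaw ang -85.4 tilt y [-0.0238  0.0054 -0.9997] F [-0.72 -0.02 -0.67] w 0.08960752455332797
tip side -1 tool [-45.1  -9.1   7.1] world z [ 0.5159 -0.0179  0.1659]
tip side 1 tool [45.6 -8.9  7. ] world z [ 0.5231 -0.1087  0.1651]
t 18.55 p [ 0.5123 -0.0632  0.1567] tool delta mm [  6.7   7.2 -26.7] jaw ang -85.4 tilt y [-0.0238  0.0054 -0.9997] F [0.67 0.52 0.58] w 0.09005371833153909
[360. 135.] 6737 (array([ 0.58003417, -0.0835071 ]), np.float64(0.02859834050356817)) [ 0.58005187 -0.08352382] [166.  41.  33.]
[331. 270.] 5298 (array([ 0.48855614, -0.07335942]), np.float64(0.028905753821836758)) [ 0.48853844 -0.07335333] [142. 135. 127.]
[514. 293.] 3450 (array([ 0.48027692, -0.20397914]), np.float64(0.02627595731518346)) [ 0.47713844 -0.20399247] [167. 158. 150.]
[342. 395.] 2479 (array([ 0.39508066, -0.08961221]), np.float64(0.02737380954420729)) [ 0.39740471 -0.08972454] [18. 95. 33.]
```

View pics/w12.png

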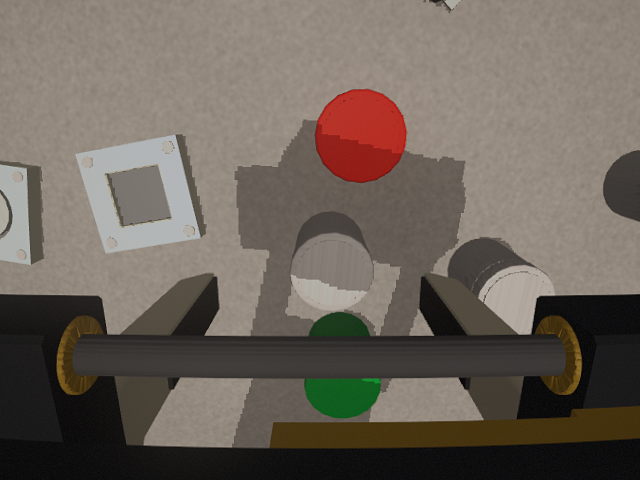

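The wrist view shows tin 1 at (332,270), measured at (0.4885, −0.0734), with red behind it at (361,135) and green in front at (343,365). Clearances are fine with the jaw along y, so I'll centre over tin 1.

```bash
python3 -c "
from h import *
go([.4885,-.0734,.12])"
```

```text
t 18.55 p [ 0.5123 -0.0632  0.1567] tool delta mm [  8.5  37.2 -23.7] jaw ang -85.4 tilt y [-0.0238  0.0054 -0.9997] F [0.67 0.52 0.58] w 0.09005371833153909
```

Emit:
send_rows:
  motion:
    - [3,0,-6,0]
    - [3,0,-8,0]
    - [2,0,-6,0]
    - [0,0,-2,0]
    - [0,6,0,0]
    - [0,10,0,0]
    - [0,6,0,0]
    - [0,0,0,0]
    - [0,0,0,0]

```text
t: 19.3
tcp_pos: [0.4875, -0.0717, 0.1324]
orientation: [-0.517, 0.525, -0.486, 0.471]
force: [-0.1, -0.1, 0.4]
gripper_width: 0.0897
```

```bash
cat >> h.py <<'E'
def tins(s,zlo=.066,zhi=.078,zt=.072):
    P=cloud(s);Z=P[...,2]
    m=(Z>zlo)&(Z<zhi); n,l,st,ce=cv2.connectedComponentsWithStats(m.astype(np.uint8))
    for i in range(1,n):
      if st[i,4]>400:
        cs,_=cv2.findContours((l==i).astype(np.uint8),0,2);W=onz(s,max(cs,key=cv2.contourArea).reshape(-1,2),zt)[:,:2]
        c,r=circ(W); print('top px',ce[i].round(0),st[i,4],'fit',c.round(4),round(r,4),'r29',fixr(W,.029,W.mean(0)).round(4),s['color'][l==i].mean(0).round(0))
E
python3 -c "
from h import *
s=tips(); save(s['color'],'w13'); tins(s); go([.4885,-.0734,.011])"
```

```text
tip side -1 tool [-45.9  -9.1   8.1] world z [ 0.4918 -0.0254  0.1418]
tip side 1 tool [47.  -8.9  8.6] world z [ 0.5003 -0.1178  0.1407]
top px [355.  90.] 8755 fit [ 0.5799 -0.0836] 0.0286 r29 [ 0.5799 -0.0836] [182.  46.  37.]
top px [322. 246.] 6732 fit [ 0.4883 -0.0734] 0.0288 r29 [ 0.4883 -0.0734] [132. 124. 117.]
top px [524. 278.] 5488 fit [ 0.4775 -0.2041] 0.0284 r29 [ 0.4768 -0.2045] [168. 159. 151.]
top px [335. 393.] 2262 fit [ 0.3948 -0.09  ] 0.0275 r29 [ 0.3969 -0.09  ] [ 21. 119.  42.]
t 19.35 p [ 0.4875 -0.0717  0.1323] tool delta mm [  2.7 121.3   3.7] jaw ang -85.1 tilt y [-0.0239  0.0055 -0.9997] F [-0.45 -0.05  0.71] w 0.08974984594754254
```

View pics/w13.png

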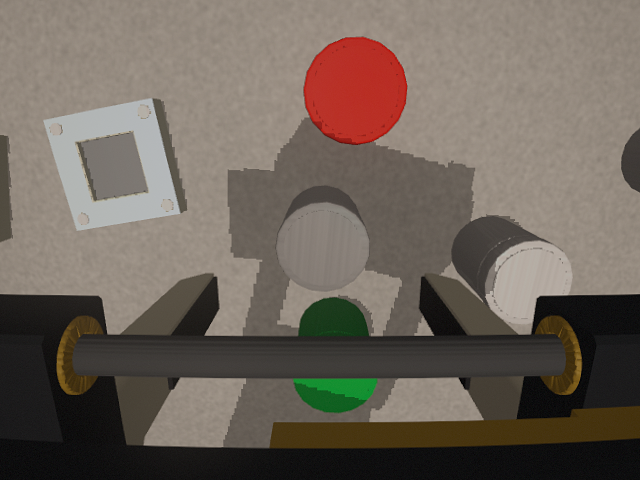

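Emit:
send_rows:
  motion:
    - [0.7,8,0.5,0]
    - [0.5,12,0.5,0]
    - [0.5,14,0.5,0]
    - [0.5,14,0.5,0]
    - [0,10,0.5,0]
    - [0,4,0,0]
    - [0,0,0,0]
    - [0,0,0,0]

```text
t: 20.02
tcp_pos: [0.4888, -0.0734, 0.0636]
orientation: [-0.516, 0.525, -0.486, 0.47]
force: [-0.1, 1.3, -0.5]
gripper_width: 0.09
```

```bash
python3 -c "
from h import *
s=tips(); save(s['color'],'w14'); tins(s); go([.4883,-.0734,.011])"
```

```text
tip side -1 tool [-46.9  -8.8   9.4] world z [ 0.4943 -0.0259  0.0729]
tip side 1 tool [47.7 -8.8  9.6] world z [ 0.5028 -0.1202  0.0719]
top px [364.  78.] 17697 fit [ 0.5799 -0.0835] 0.0286 r29 [ 0.5798 -0.0835] [190.  45.  35.]
top px [319. 287.] 11172 fit [ 0.489  -0.0734] 0.0287 r29 [ 0.4888 -0.0735] [135. 127. 120.]
top px [596. 288.] 787 fit [ 0.4816 -0.2015] 0.0248 r29 [ 0.4771 -0.2023] [132. 124. 117.]
top px [335. 415.] 906 fit [ 0.4017 -0.0893] 0.0278 r29 [ 0.4004 -0.0894] [16. 94. 33.]
t 20.07 p [ 0.4889 -0.0734  0.0638] tool delta mm [ 0.4 52.8  0.7] jaw ang -85.1 tilt y [-0.0245  0.0057 -0.9997] F [0.1  0.56 0.  ] w 0.0900528533612778
```

View pics/w14.png

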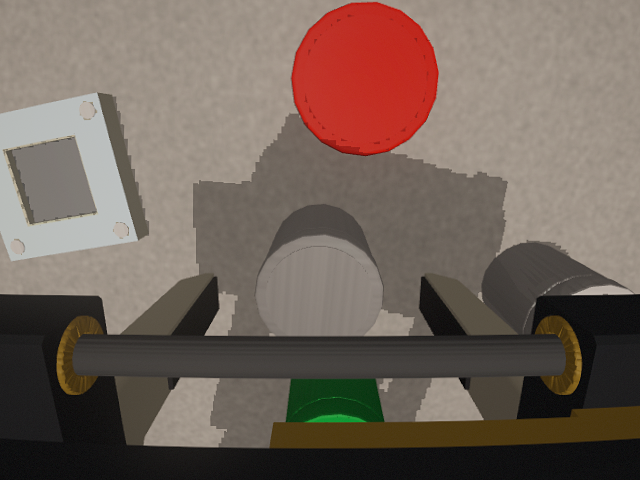

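```bash
python3 -c "
from h import *
s=load('wrist'); p,R,st=pose(); d=((cloud(s)-p)@R)*1000
for uv in[(320,345),(320,355),(320,370),(150,300),(100,310),(480,430)]: print(uv,d[uv[1],uv[0]].round(1))"
```

```text
(320, 345) [   0.2 -109.7   31.8]
(320, 355) [   0.2 -111.    30.5]
(320, 370) [   0.2 -111.8   27.9]
(150, 300) [-110.5   65.2  -35.4]
(100, 310) [-46.5 -98.5  33.2]
(480, 430) [  25.5 -123.    24. ]
```

Emit:
send_rows:
  motion:
    - [0,6,0,0]
    - [0,10,0,0]
    - [0,10,0.5,0]
    - [0,8,0,0]
    - [0,4,0,0]
    - [0,0,0,0]
    - [0,0,0,0]

```text
t: 20.65
tcp_pos: [0.4891, -0.0732, 0.0229]
orientation: [-0.517, 0.525, -0.485, 0.471]
force: [0.1, 0.7, 1.5]
gripper_width: 0.0899
```

```bash
python3 -c "
from h import *
go([.4886,-.0734,.011])"
```

```text
t 20.65 p [ 0.4891 -0.0732  0.0229] tool delta mm [ 0.3 11.9 -0.2] jaw ang -85.1 tilt y [-0.0225  0.0053 -0.9997] F [0.11 0.69 1.51] w 0.08993941723040326
```

Emit:
send_rows:
  motion:
    - [0,5,0,0]
    - [0,4,0,0]
    - [0,2,0,0]
    - [0,0,0,0]

```text
t: 20.98
tcp_pos: [0.4892, -0.0731, 0.0113]
orientation: [-0.517, 0.525, -0.485, 0.471]
force: [0.4, 0.0, -0.6]
gripper_width: 0.0902
```

Emit:
send_rows:
  motion:
    - [0,0,0,0]
    - [0,0,0,0]
    - [0,0,0,0]
    - [0,0,0,0]
    - [0,0,0,0]
    - [0,0,0,0]
    - [0,0,0,0]
    - [0,0,0,0]
    - [0,0,0,0]
  claw: 40
  force: 35

```text
t: 21.73
tcp_pos: [0.4895, -0.0733, 0.012]
orientation: [-0.517, 0.525, -0.485, 0.472]
force: [0.0, -0.7, -1.0]
gripper_width: 0.0575
```

```bash
python3 -c "
from h import *
go([.4886,-.0734,.09])"
```

```text
t 21.73 p [ 0.4895 -0.0733  0.012 ] tool delta mm [ -0.5 -78.   -2.5] jaw ang -85.1 tilt y [-0.0207  0.0047 -0.9998] F [ 0.   -0.67 -1.01] w 0.057548962192745405
```

Gripped at 58 mm. The TCP set-down height to remember is 0.012. Now I'll lift and weigh.

Emit:
send_rows:
  motion:
    - [0,0,0,0]
    - [0,0,0,0]
    - [0,-5,0,0]
    - [0,-10,0,0]
    - [0,-10,0,0]
    - [0,-10,0,0]
    - [0,-10,0,0]
    - [0,-5,0,0]
    - [0,-2,0,0]
    - [0,0,0,0]
    - [0,0,0,0]
    - [0,0,0,0]

```text
t: 22.73
tcp_pos: [0.4896, -0.0733, 0.0689]
orientation: [-0.517, 0.525, -0.485, 0.471]
force: [-0.2, 0.3, -7.2]
gripper_width: 0.0578
```

```bash
cat >> h.py <<'E'
def weigh(n=6):
    F=[]
    for i in range(n):
        F.append(monitor.state()['force']); imaging.snapshot('wrist')
    F=np.array(F); print('F mean',F.mean(0).round(2),'sd',F.std(0).round(2),'jt',np.round(monitor.state()['joint_torque'],2))
E
python3 -c "
from h import *
go([.4895,-.0733,.012]); weigh(); s=snap('scene'); save(s['color'],'s15');go([.4895,-.0733,.012])"
```

```text
t 22.73 p [ 0.4896 -0.0733  0.0689] tool delta mm [ 0.4 56.9  1.1] jaw ang -85.1 tilt y [-0.0226  0.0053 -0.9997] F [-0.16  0.34 -7.21] w 0.05781323920745428
F mean [ 0.29 -0.08 -7.12] sd [0.52 0.27 0.68] jt [ 0.000e+00 -4.629e+01 -6.315e+01  3.000e-02  1.100e-01 -0.000e+00]
t 23.08 p [ 0.4896 -0.0733  0.0689] tool delta mm [ 0.4 56.9  1.1] jaw ang -85.1 tilt y [-0.0228  0.0053 -0.9997] F [ 0.81 -0.83 -7.61] w 0.057412596964903834
```

View pics/s15.png

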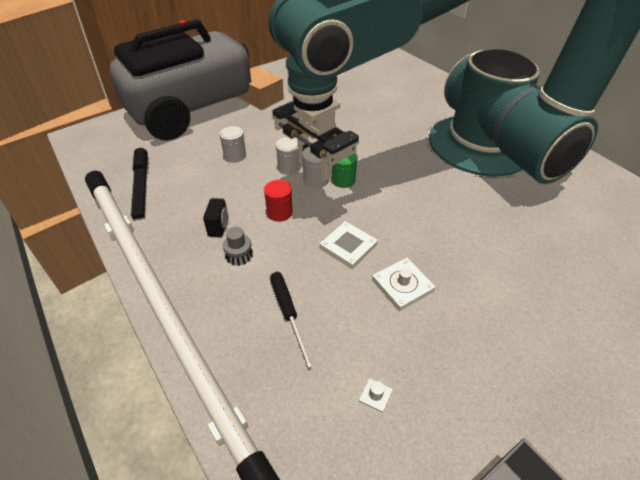

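Tin 1 weighs about 7.1 N (≈0.73 kg), which is in the full range. The task asks for all three to be hefted, so I'll set it back where it stood.

Emit:
send_rows:
  motion:
    - [0,6,0,0]
    - [0,10,0.3,0]
    - [0,10,0.3,0]
    - [0,8,0.3,0]
    - [0,5,0,0]
    - [0,3,0,0]
    - [0,2,0,0]
    - [0,0,0,0]
    - [0,0,0,0]

```text
t: 23.83
tcp_pos: [0.4885, -0.0727, 0.0182]
orientation: [-0.516, 0.525, -0.486, 0.47]
force: [-0.2, -0.5, -7.3]
gripper_width: 0.0576
```

```bash
python3 -c "
from h import *
go([.4895,-.0733,.012])"
```

```text
t 23.83 p [ 0.4885 -0.0727  0.0182] tool delta mm [0.7 6.1 1.1] jaw ang -85.1 tilt y [-0.0256  0.006  -0.9997] F [-0.25 -0.54 -7.35] w 0.057636636777850817
```

Emit:
send_rows:
  motion:
    - [0.5,2,0.8,0]
    - [0.2,2,0.3,0]
    - [0,1.3,0,0]
    - [0,0,0,0]

```text
t: 24.17
tcp_pos: [0.4903, -0.0735, 0.0135]
orientation: [-0.517, 0.525, -0.486, 0.471]
force: [0.5, 0.2, -6.7]
gripper_width: 0.0578
```

```bash
python3 -c "
from h import *
go([.4895,-.0733,.012])"
```

```text
t 24.17 p [ 0.4903 -0.0735  0.0135] tool delta mm [-0.3  1.5 -0.8] jaw ang -85.1 tilt y [-0.0238  0.0055 -0.9997] F [ 0.49  0.24 -6.74] w 0.057783788254755684
```

Emit:
send_rows:
  motion:
    - [0,0.8,-0.6,0]
    - [0,0.8,0,0]
    - [0,0.5,0,0]
    - [0,0,0,0]

```text
t: 24.5
tcp_pos: [0.49, -0.0736, 0.0121]
orientation: [-0.517, 0.525, -0.485, 0.471]
force: [0.3, -0.1, -6.6]
gripper_width: 0.0576
```

Emit:
send_rows:
  motion:
    - [0,0.7,0,0]
    - [0,0.7,0,0]
    - [0,0,0,0]

```text
t: 24.75
tcp_pos: [0.4902, -0.0737, 0.0122]
orientation: [-0.517, 0.525, -0.485, 0.471]
force: [-0.5, 0.7, -7.2]
gripper_width: 0.0582
```

Emit:
send_rows:
  motion:
    - [0,2,0,0]
    - [0,1,0,0]
    - [0,0,0,0]

```text
t: 25.0
tcp_pos: [0.4911, -0.0738, 0.0122]
orientation: [-0.517, 0.525, -0.485, 0.472]
force: [-0.2, 0.6, -7.2]
gripper_width: 0.0579
```

```bash
python3 -c "
from h import *
go([.4895,-.0733,.012]); s=snap('scene'); save(cv2.resize(s['color'][130:220,250:370],(800,600)),'s16c')"
```

```text
t 25.0 p [ 0.4911 -0.0738  0.0122] tool delta mm [-0.6  0.2 -1.5] jaw ang -85.1 tilt y [-0.0205  0.0048 -0.9998] F [-0.21  0.63 -7.19] w 0.05788853627395205
```

View pics/s16c.png

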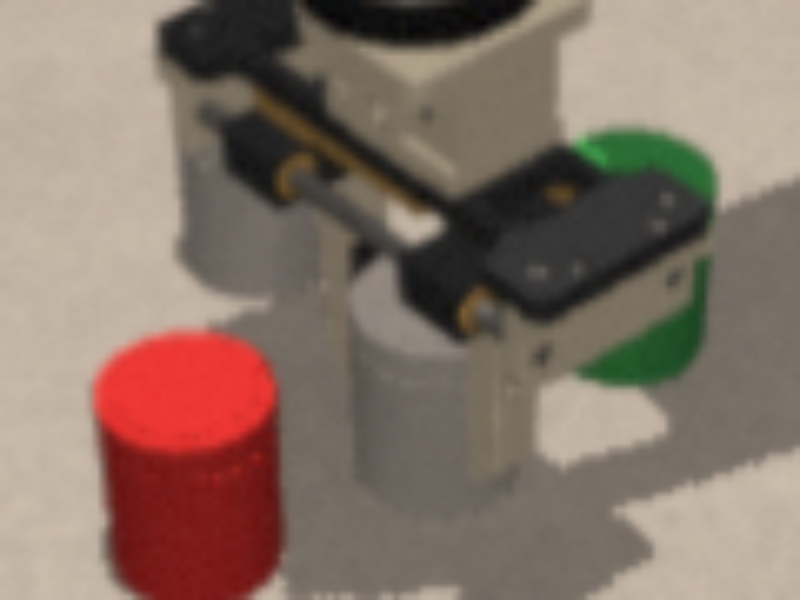

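```bash
python3 -c "
from h import *
s=snap('wrist'); save(s['color'],'w16'); P=cloud(s); Z=P[...,2]
tins(s,.05,.11)
p=np.array([.4885,-.0734]); r=np.hypot(P[...,0]-p[0],P[...,1]-p[1]); m=(r<.022)&(Z>.05)&(Z<.11); print('top z',np.median(Z[m]),m.sum())
f=m; A=np.c_[P[f][:,:2]-p,np.ones(f.sum())]; print(np.linalg.lstsq(A,P[f][:,2],rcond=None)[0])
m=(np.hypot(P[...,0]-.58,P[...,1]+.0835)<.022)&(Z>.05)&(Z<.11); print('red z',np.median(Z[m]),m.sum())
"
```

```text
top px [381.  79.] 31310 fit [ 0.5794 -0.0836] 0.0282 r29 [ 0.5803 -0.0835] [202.  44.  32.]
top px [319. 308.] 13586 fit [ 0.4736 -0.0784] 0.05 r29 [ 0.4959 -0.0754] [114. 107.  99.]
top px [203. 396.] 1462 fit [ 0.4724 -0.0365] 0.0079 r29 [ 0.5001 -0.0283] [81. 74. 63.]
top px [318. 398.] 6064 fit [ 0.4854 -0.0745] 0.026 r29 [ 0.4905 -0.074 ] [141. 132. 125.]
top px [435. 396.] 1491 fit [ 0.4792 -0.1145] 0.0082 r29 [ 0.5047 -0.1245] [77. 70. 60.]
top z 0.072917901713386 6847
[-0.00123338  0.00239015  0.07291715]
red z 0.07273426261894093 20711
```

The tin top at 0.0729 equals the resting red tin's 0.0727, and it's level, so the tin is on the bench (the servo keeps carrying its weight). I'll release.

Emit:
send_rows:
  motion:
    - [0,0,0,0]
    - [0,0,0,0]
    - [0,0,0,0]
    - [0,0,0,0]
    - [0,0,0,0]
    - [0,0,0,0]
  claw: 88

```text
t: 25.6
tcp_pos: [0.4924, -0.0741, 0.0129]
orientation: [-0.518, 0.524, -0.484, 0.473]
force: [0.7, -0.0, -0.4]
gripper_width: 0.0874
```

Emit:
send_rows:
  motion:
    - [0,-6,0,0]
    - [0,-12,0,0]
    - [0,-18,0,0]
    - [0,-20,0,0]
    - [0,-20,0,0]
    - [0,-18,0,0]
    - [0,-10,0,0]
    - [0,-4,0,0]
    - [0,0,0,0]
    - [0,0,0,0]

```text
t: 26.43
tcp_pos: [0.4942, -0.0745, 0.1322]
orientation: [-0.518, 0.523, -0.483, 0.473]
force: [-0.2, 1.1, -0.1]
gripper_width: 0.0878
```

```bash
python3 -c "
from h import *
s=snap('wrist'); save(s['color'],'w17'); tins(s); go([.4770,-.2045,.13]); weigh(3)"
```

```text
top px [348. 103.] 8549 fit [ 0.5799 -0.0836] 0.0286 r29 [ 0.5799 -0.0836] [180.  46.  37.]
top px [318. 254.] 6647 fit [ 0.4898 -0.0739] 0.0288 r29 [ 0.4898 -0.0739] [131. 123. 116.]
top px [518. 285.] 4759 fit [ 0.4794 -0.2037] 0.0267 r29 [ 0.4771 -0.2044] [166. 157. 149.]
top px [329. 397.] 3006 fit [ 0.3964 -0.0898] 0.0284 r29 [ 0.3973 -0.0899] [ 19. 118.  41.]
t 26.48 p [ 0.4941 -0.0745  0.1319] tool delta mm [128.1   1.7 -28. ] jaw ang -85.1 tilt y [-0.0156  0.0038 -0.9999] F [0.14 0.53 0.29] w 0.08784167476305846
F mean [-0.19  0.05  0.34] sd [0.27 0.45 0.03] jt [ 0.000e+00 -4.216e+01 -6.146e+01  4.000e-02  0.000e+00 -0.000e+00]
```

View pics/w17.png

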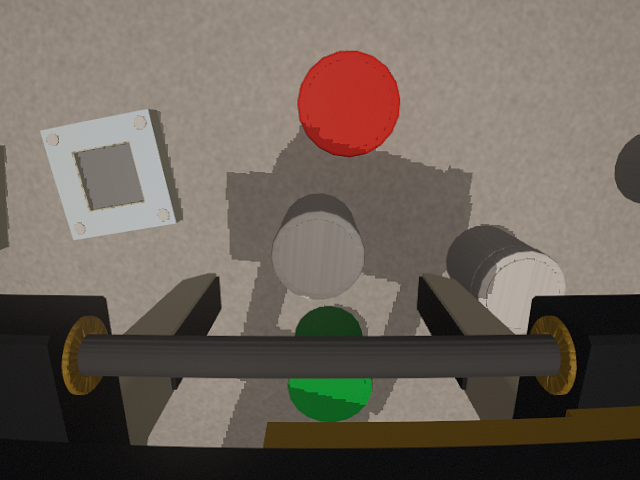

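Tin 1 stands within 1.5 mm of where it was. Next is tin 2.

Emit:
send_rows:
  motion:
    - [6,-1,-2,0]
    - [14,-1,-4,0]
    - [20,-1,-5,0]
    - [22,-1,-5,0]
    - [22,-1,-5,0]
    - [18,0,-3,0]
    - [10,0,-1,0]
    - [4,0,0,0]
    - [0,0,0,0]
    - [0,0,0,0]

```text
t: 27.47
tcp_pos: [0.4756, -0.1982, 0.1313]
orientation: [-0.517, 0.525, -0.486, 0.47]
force: [-0.3, 0.2, -0.3]
gripper_width: 0.0882
```

```bash
python3 -c "
from h import *
s=tips(); save(s['color'],'w18'); tins(s); go([.4770,-.2045,.06])"
```

```text
tip side -1 tool [-44.6  -9.    7.8] world z [ 0.4797 -0.153   0.1407]
tip side 1 tool [46.1 -9.4  8.7] world z [ 0.4885 -0.2435  0.1402]
top px [132.  51.] 8847 fit [ 0.5796 -0.0853] 0.0291 r29 [ 0.5797 -0.0852] [179.  23.  11.]
top px [556. 123.] 8081 fit [ 0.5619 -0.3271] 0.0293 r29 [ 0.5618 -0.327 ] [174. 165. 157.]
top px [120. 207.] 6986 fit [ 0.4898 -0.0757] 0.0293 r29 [ 0.4899 -0.0758] [176. 167. 158.]
top px [333. 248.] 6770 fit [ 0.476  -0.2067] 0.0288 r29 [ 0.476  -0.2067] [136. 128. 121.]
top px [129. 318.] 614 fit [ 0.4157 -0.0795] 0.013 r29 [ 0.3982 -0.093 ] [ 35. 129.  50.]
t 27.52 p [ 0.4756 -0.198   0.1314] tool delta mm [ 7.2 71.3  2.5] jaw ang -85.0 tilt y [-0.0243  0.0067 -0.9997] F [ 0.62  0.4  -0.36] w 0.08775738412242914
```

View pics/w18.png

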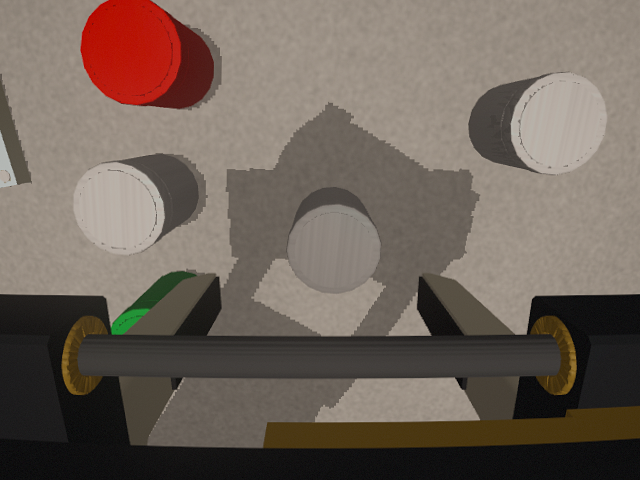

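Emit:
send_rows:
  motion:
    - [4,6,0,0]
    - [3,12,0.5,0]
    - [1.5,14,0.5,0]
    - [0,14,0.5,0]
    - [0,10,0.5,0]
    - [0,4,0,0]
    - [0,0,0,0]

```text
t: 28.1
tcp_pos: [0.4773, -0.2034, 0.0646]
orientation: [-0.518, 0.526, -0.485, 0.468]
force: [-0.3, 0.0, 0.6]
gripper_width: 0.0879
```

```bash
python3 -c "
from h import *
s=tips(); save(s['color'],'w19'); tins(s); go([.4760,-.2065,.011])"
```

```text
tip side -1 tool [-46.3  -8.8   9.6] world z [ 0.4827 -0.1565  0.074 ]
tip side 1 tool [45.6 -8.8  8.2] world z [ 0.49   -0.2482  0.0732]
top px [57. 46.] 10715 fit [ 0.5755 -0.0893] 0.0254 r29 [ 0.5795 -0.0865] [178.   7.   2.]
top px [606. 131.] 8743 fit [ 0.5616 -0.3247] 0.0282 r29 [ 0.5617 -0.3257] [170. 161. 153.]
top px [ 47. 237.] 10518 fit [ 0.4903 -0.0771] 0.0289 r29 [ 0.4904 -0.077 ] [176. 167. 158.]
top px [326. 288.] 10923 fit [ 0.4766 -0.2067] 0.0287 r29 [ 0.4764 -0.2067] [137. 129. 121.]
t 28.15 p [ 0.4774 -0.2035  0.065 ] tool delta mm [ 3.4 54.  -0.4] jaw ang -84.7 tilt y [-0.0246  0.0072 -0.9997] F [ 0.01 -0.09 -0.07] w 0.08802018862542424
```

View pics/w19.png

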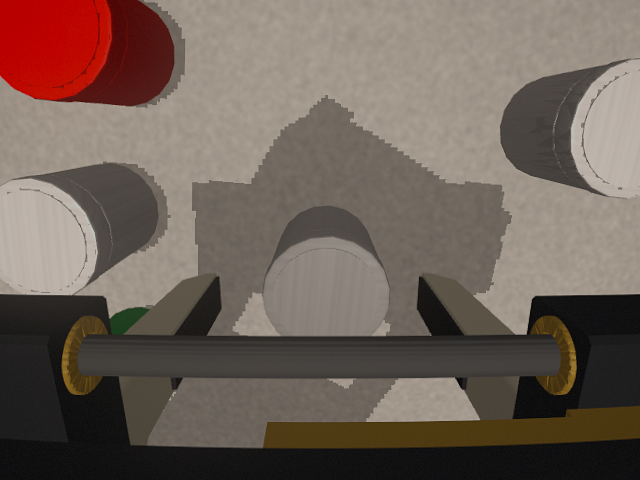

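Emit:
send_rows:
  motion:
    - [1.5,6,0,0]
    - [1.5,10,0,0]
    - [0.5,12,0,0]
    - [0,10,0,0]
    - [0,5,0,0]
    - [0,3,0,0]
    - [0,0,0,0]
    - [0,0,0,0]

```text
t: 28.82
tcp_pos: [0.4771, -0.2072, 0.0151]
orientation: [-0.519, 0.526, -0.484, 0.469]
force: [0.2, -0.2, -0.5]
gripper_width: 0.0882
```

```bash
python3 -c "
from h import *
go([.4764,-.2067,.011])"
```

```text
t 28.82 p [ 0.4771 -0.2072  0.0151] tool delta mm [-0.5  4.1 -0.5] jaw ang -84.7 tilt y [-0.0231  0.0065 -0.9997] F [ 0.15 -0.21 -0.48] w 0.088206422767925
```

Close on it, then lift in one go.

Emit:
send_rows:
  motion:
    - [0,2,0,0]
    - [0,0,0,0]
    - [0,0,0,0]
    - [0,0,0,0]
    - [0,0,0,0]
    - [0,0,0,0]
    - [0,0,0,0]
    - [0,0,0,0]
    - [0,0,0,0]
  claw: 40
  force: 35

```text
t: 29.57
tcp_pos: [0.4778, -0.2074, 0.0144]
orientation: [-0.519, 0.526, -0.483, 0.47]
force: [-0.2, 0.8, -0.6]
gripper_width: 0.0576
```

Emit:
send_rows:
  motion:
    - [0,0,0,0]
    - [0,-5,0,0]
    - [0,-10,0,0]
    - [0,-10,0,0]
    - [0,-10,0,0]
    - [0,-8,0,0]
    - [0,-4,0,0]
    - [0,0,0,0]
    - [0,0,0,0]
    - [0,0,0,0]

```text
t: 30.4
tcp_pos: [0.4789, -0.2078, 0.0676]
orientation: [-0.519, 0.526, -0.483, 0.47]
force: [-0.2, 0.0, -3.5]
gripper_width: 0.0579
```

```bash
python3 -c "
from h import *
weigh(8); go([.4771,-.2072,.013])"
```

```text
F mean [-0.27  0.02 -3.39] sd [0.49 0.41 0.66] jt [ 0.000e+00 -4.955e+01 -6.078e+01  2.000e-02  7.000e-02 -0.000e+00]
t 30.8 p [ 0.4788 -0.2077  0.0674] tool delta mm [-0.3 54.4 -0.6] jaw ang -84.7 tilt y [-0.0206  0.0052 -0.9998] F [ 0.42  0.06 -3.1 ] w 0.05741788555210369
```

Tin 2 weighs about 3.4 N (≈0.35 kg), so it's light. I'll set it back.

Emit:
send_rows:
  motion:
    - [0,6,0,0]
    - [0,10,0,0]
    - [0,10,0,0]
    - [0,8,0,0]
    - [0,5,0,0]
    - [0,4,0,0]
    - [0,2,0,0]
    - [0,1.5,0,0]
    - [0,0,0,0]

```text
t: 31.55
tcp_pos: [0.477, -0.2071, 0.0144]
orientation: [-0.519, 0.526, -0.484, 0.469]
force: [0.8, -0.3, -2.6]
gripper_width: 0.0579
```

```bash
python3 -c "
from h import *
go([.4778,-.2074,.0144])"
```

```text
t 31.55 p [ 0.477  -0.2071  0.0144] tool delta mm [ 0.4 -0.   0.7] jaw ang -84.7 tilt y [-0.0225  0.0063 -0.9997] F [ 0.77 -0.32 -2.59] w 0.05786988706740059
```

Emit:
send_rows:
  motion:
    - [0,1,0,0]
    - [0,1,0,0]
    - [0,0,0,0]

```text
t: 31.8
tcp_pos: [0.4776, -0.2072, 0.0148]
orientation: [-0.519, 0.526, -0.483, 0.469]
force: [0.5, 0.3, -3.3]
gripper_width: 0.0575
```

```bash
cat >> h.py <<'E'
def topz(s,c):
    P=cloud(s);Z=P[...,2]; r=np.hypot(P[...,0]-c[0],P[...,1]-c[1]); m=(r<.022)&(Z>.05)&(Z<.24); A=np.c_[P[m][:,:2]-c,np.ones(m.sum())]
    print('topz med',np.median(Z[m]),'plane',np.linalg.lstsq(A,P[m][:,2],rcond=None)[0].round(4),m.sum())
E
python3 -c "
from h import *
go([.4778,-.2074,.0144]); s=snap('wrist'); topz(s,[.477,-.2068]); topz(s,[.4903,-.0765])"
```

```text
t 31.8 p [ 0.4776 -0.2072  0.0148] tool delta mm [0.2 0.4 0.2] jaw ang -84.7 tilt y [-0.0215  0.0058 -0.9998] F [ 0.54  0.26 -3.34] w 0.05752636782150842
topz med 0.07336201288538254 plane [-0.0017  0.0056  0.0734] 6725
topz med nan plane [0. 0. 0.] 0
  return _methods._mean(a, axis=axis, dtype=dtype,
  ret = ret.dtype.type(ret / rcount)
```

Emit:
send_rows:
  motion:
    - [0,0,0,0]
    - [0,0,0,0]
    - [0,0,0,0]
    - [0,0,0,0]
    - [0,0,0,0]
    - [0,0,0,0]
  claw: 88

```text
t: 32.35
tcp_pos: [0.4787, -0.2078, 0.0161]
orientation: [-0.519, 0.526, -0.482, 0.471]
force: [0.1, -0.1, -0.0]
gripper_width: 0.0873
```

Emit:
send_rows:
  motion:
    - [0,-6,0,0]
    - [0,-12,0,0]
    - [0,-18,0,0]
    - [0,-20,0,0]
    - [0,-20,0,0]
    - [0,-18,0,0]
    - [0,-10,0,0]
    - [0,-4,0,0]
    - [0,0,0,0]

```text
t: 33.1
tcp_pos: [0.4806, -0.2082, 0.1353]
orientation: [-0.519, 0.526, -0.482, 0.471]
force: [-0.1, -0.3, -0.6]
gripper_width: 0.0879
```

```bash
python3 -c "
from h import *
s=snap('wrist'); tins(s); go([.5618,-.3265,.13]); weigh(3)"
```

```text
top px [119.  59.] 8520 fit [ 0.5798 -0.0852] 0.0291 r29 [ 0.5798 -0.0853] [179.  23.  10.]
top px [534. 132.] 7747 fit [ 0.5618 -0.3273] 0.0291 r29 [ 0.5618 -0.3273] [176. 168. 159.]
top px [108. 212.] 6668 fit [ 0.49   -0.0756] 0.0293 r29 [ 0.49   -0.0757] [175. 166. 158.]
top px [317. 253.] 6493 fit [ 0.476  -0.2073] 0.0288 r29 [ 0.476  -0.2073] [136. 127. 120.]
top px [125. 319.] 643 fit [ 0.4166 -0.0873] 0.0122 r29 [ 0.3989 -0.0986] [ 32. 125.  48.]
t 33.15 p [ 0.4805 -0.2081  0.1346] tool delta mm [125.4   2.8  70.1] jaw ang -84.7 tilt y [-0.0174  0.0039 -0.9998] F [ 0.13 -0.43 -0.  ] w 0.08780063135893046
F mean [ 0.04  0.32 -0.38] sd [0.43 0.53 0.27] jt [ 1.000e-02 -4.727e+01 -6.189e+01  3.000e-02  4.000e-02 -0.000e+00]
```

Tin 2 stands where it was, upright. Next is tin 3.

Emit:
send_rows:
  motion:
    - [6,-1,3,0]
    - [14,-1,8,0]
    - [18,-1,10,0]
    - [20,-1,11,0]
    - [20,-1,11,0]
    - [18,0,11,0]
    - [14,0,9,0]
    - [7,0,5,0]
    - [2,0,2,0]
    - [0,0,0,0]
    - [0,0,0,0]

```text
t: 34.22
tcp_pos: [0.5625, -0.326, 0.1252]
orientation: [-0.518, 0.527, -0.487, 0.465]
force: [-0.2, -1.1, -0.2]
gripper_width: 0.0879
```

```bash
python3 -c "
from h import *
s=tips(); save(s['color'],'w20'); tins(s); go([.5618,-.328,.011])"
```

```text
tip side -1 tool [-44.4  -9.2   7. ] world z [ 0.5655 -0.2812  0.1348]
tip side 1 tool [46.6 -9.1  9.6] world z [ 0.5767 -0.3715  0.1334]
top px [621. 138.] 2252 fit [ 0.6482 -0.5105] 0.0353 r29 [ 0.6429 -0.5122] [11. 10.  9.]
top px [324. 250.] 7099 fit [ 0.5627 -0.3287] 0.0288 r29 [ 0.5628 -0.3287] [130. 122. 115.]
top px [632. 268.] 605 fit [ 0.5736 -0.5211] 0.0132 r29 [ 0.5786 -0.545 ] [32. 30. 29.]
top px [122. 323.] 406 fit [ 0.501  -0.2047] 0.0088 r29 [ 0.479 -0.216] [137. 129. 121.]
t 34.27 p [ 0.5624 -0.3259  0.1252] tool delta mm [  3.7 114.1   2.6] jaw ang -84.7 tilt y [-0.031   0.0114 -0.9995] F [-0.4   0.44  0.61] w 0.0883308463209964
```

View pics/w20.png

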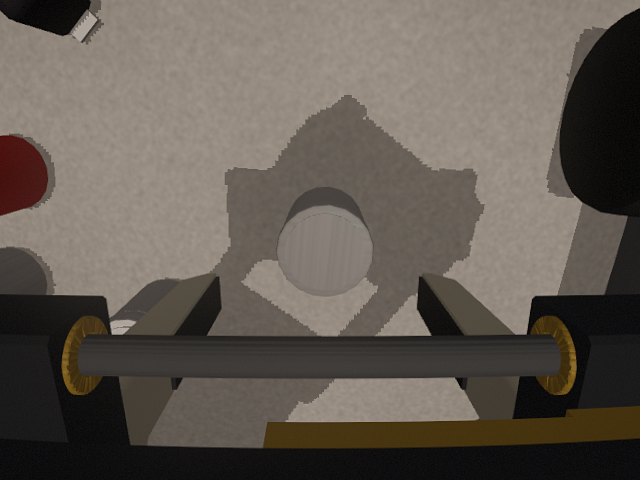

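Emit:
send_rows:
  motion:
    - [1.5,6,0,0]
    - [1,12,0.7,0]
    - [0.5,14,0.7,0]
    - [0.5,14,0.7,0]
    - [0,10,0.7,0]
    - [0,4,0,0]
    - [0,0,0,0]

```text
t: 34.85
tcp_pos: [0.5621, -0.3261, 0.0581]
orientation: [-0.519, 0.527, -0.487, 0.465]
force: [0.3, -0.1, 0.2]
gripper_width: 0.0879
```

```bash
python3 -c "
from h import *
s=tips(); save(s['color'],'w21'); tins(s); go([.5630,-.3290,.013])"
```

```text
tip side -1 tool [-45.2  -8.6   8. ] world z [ 0.5661 -0.2805  0.0677]
tip side 1 tool [45.6 -8.8  8. ] world z [ 0.5747 -0.3708  0.0664]
top px [324. 288.] 11418 fit [ 0.5635 -0.3286] 0.0287 r29 [ 0.5632 -0.3287] [130. 122. 115.]
top px [210. 287.] 418 fit [ 0.5586 -0.2751] 0.009 r29 [ 0.5432 -0.2565] [61. 56. 49.]
top px [428. 287.] 468 fit [ 0.569  -0.3765] 0.0089 r29 [ 0.5585 -0.3997] [52. 47. 41.]
t 34.9 p [ 0.5622 -0.3261  0.0584] tool delta mm [ 3.6 45.4  1.9] jaw ang -84.6 tilt y [-0.0314  0.0119 -0.9994] F [ 0.01 -0.05 -1.18] w 0.0881576969286785
```

View pics/w21.png

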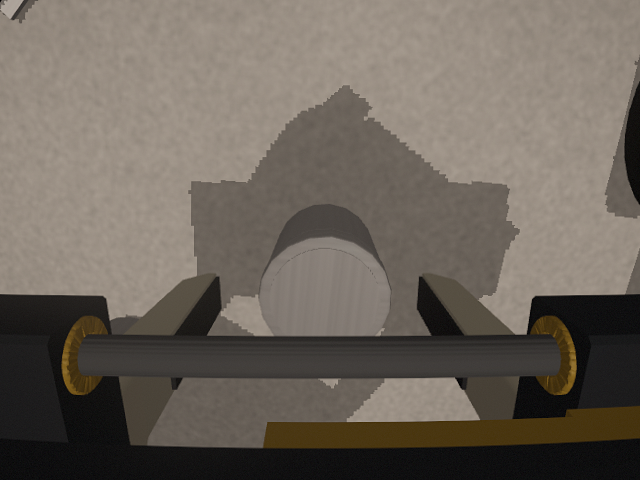

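Emit:
send_rows:
  motion:
    - [1.5,6,0.5,0]
    - [1,10,0.5,0]
    - [0.5,10,0.5,0]
    - [0,8,0,0]
    - [0,4,0,0]
    - [0,2,0,0]
    - [0,0,0,0]
    - [0,0,0,0]

```text
t: 35.57
tcp_pos: [0.5634, -0.3292, 0.015]
orientation: [-0.519, 0.527, -0.486, 0.465]
force: [0.6, -0.9, 0.4]
gripper_width: 0.0883
```

```bash
python3 -c "
from h import *
go([.5632,-.3288,.013])"
```

```text
t 35.57 p [ 0.5634 -0.3292  0.015 ] tool delta mm [-0.4  2.  -0.1] jaw ang -84.6 tilt y [-0.0302  0.0111 -0.9995] F [ 0.63 -0.93  0.43] w 0.08825822989583325
```

Emit:
send_rows:
  motion:
    - [0,1,0,0]
    - [0,0,0,0]
    - [0,0,0,0]
    - [0,0,0,0]
    - [0,0,0,0]
    - [0,0,0,0]
    - [0,0,0,0]
    - [0,0,0,0]
    - [0,0,0,0]
  claw: 40
  force: 35

```text
t: 36.32
tcp_pos: [0.5639, -0.3294, 0.0155]
orientation: [-0.519, 0.527, -0.486, 0.466]
force: [0.4, 0.8, -0.8]
gripper_width: 0.0577
```

Emit:
send_rows:
  motion:
    - [0,0,0,0]
    - [0,-5,0,0]
    - [0,-10,0,0]
    - [0,-10,0,0]
    - [0,-10,0,0]
    - [0,-8,0,0]
    - [0,-4,0,0]
    - [0,0,0,0]
    - [0,0,0,0]
    - [0,0,0,0]

```text
t: 37.15
tcp_pos: [0.5658, -0.3303, 0.0693]
orientation: [-0.519, 0.527, -0.485, 0.467]
force: [0.1, -0.6, -2.4]
gripper_width: 0.0578
```

```bash
python3 -c "
from h import *
weigh(8); go([.5634,-.3292,.0150])"
```

```text
F mean [-0.22  0.11 -1.89] sd [0.35 0.59 0.37] jt [-0.000e+00 -7.386e+01 -6.001e+01  2.000e-02  1.000e-01 -0.000e+00]
t 37.55 p [ 0.5657 -0.3302  0.0691] tool delta mm [-0.6 54.1 -0.8] jaw ang -84.6 tilt y [-0.0271  0.0092 -0.9996] F [ 0.55  0.42 -2.63] w 0.05782537527399392
```

Tin 3 weighs about 1.9 N (≈0.2 kg), so tin 1 is the full one. I'll set tin 3 back.

Emit:
send_rows:
  motion:
    - [0,6,0,0]
    - [0,10,0,0]
    - [0,10,0,0]
    - [0,8,0,0]
    - [0,5,0,0]
    - [0,4,0,0]
    - [0,2,0,0]
    - [0,1.5,0,0]
    - [0,0,0,0]

```text
t: 38.3
tcp_pos: [0.5635, -0.3292, 0.0156]
orientation: [-0.519, 0.527, -0.486, 0.466]
force: [0.3, -0.0, -1.7]
gripper_width: 0.0576
```

```bash
python3 -c "
from h import *
go([.5638,-.3293,.0155]);s=snap('wrist'); topz(s,[.5632,-.3287])"
```

```text
t 38.3 p [ 0.5635 -0.3292  0.0156] tool delta mm [0.1 0.1 0.3] jaw ang -84.6 tilt y [-0.0293  0.0106 -0.9995] F [ 0.29 -0.01 -1.66] w 0.057637952272454974
topz med 0.07315259668487696 plane [-0.0016  0.011   0.0732] 6526
```

Emit:
send_rows:
  motion:
    - [0,1,0,0]
    - [0,0.5,0,0]
    - [0,0,0,0]

```text
t: 38.6
tcp_pos: [0.5641, -0.3296, 0.0158]
orientation: [-0.519, 0.527, -0.485, 0.466]
force: [-0.7, 0.1, -1.5]
gripper_width: 0.0576
```

Emit:
send_rows:
  motion:
    - [0,0,0,0]
    - [0,0,0,0]
    - [0,0,0,0]
    - [0,0,0,0]
    - [0,0,0,0]
    - [0,0,0,0]
  claw: 88

```text
t: 39.1
tcp_pos: [0.5647, -0.33, 0.0168]
orientation: [-0.519, 0.527, -0.485, 0.467]
force: [0.1, -0.6, -0.0]
gripper_width: 0.0872
```

Emit:
send_rows:
  motion:
    - [0,-6,0,0]
    - [0,-12,0,0]
    - [0,-18,0,0]
    - [0,-20,0,0]
    - [0,-20,0,0]
    - [0,-18,0,0]
    - [0,-10,0,0]
    - [0,-4,0,0]
    - [0,0,0,0]

```text
t: 39.85
tcp_pos: [0.5676, -0.3309, 0.1362]
orientation: [-0.519, 0.527, -0.484, 0.468]
force: [0.0, 0.8, 0.0]
gripper_width: 0.0884
```

```bash
python3 -c "
from h import *
s=snap('wrist'); tins(s); go([.4895,-.0739,.14]); save(s['color'],'w22')"
```

```text
top px [605. 117.] 2632 fit [ 0.6604 -0.5411] 0.0614 r29 [ 0.6613 -0.5107] [13. 12. 11.]
top px [317. 252.] 6443 fit [ 0.5631 -0.3295] 0.0288 r29 [ 0.5631 -0.3295] [130. 122. 115.]
top px [614. 257.] 877 fit [ 0.5794 -0.5195] 0.016 r29 [ 0.5792 -0.4964] [32. 30. 29.]
top px [122. 323.] 416 fit [ 0.4996 -0.2057] 0.0093 r29 [ 0.4785 -0.213 ] [139. 130. 123.]
t 39.9 p [ 0.5675 -0.3308  0.1355] tool delta mm [-263.2   -0.6  -53.4] jaw ang -84.6 tilt y [-0.0247  0.0077 -0.9997] F [-0.22 -0.09  0.16] w 0.0881376288410447
```

View pics/w22.png

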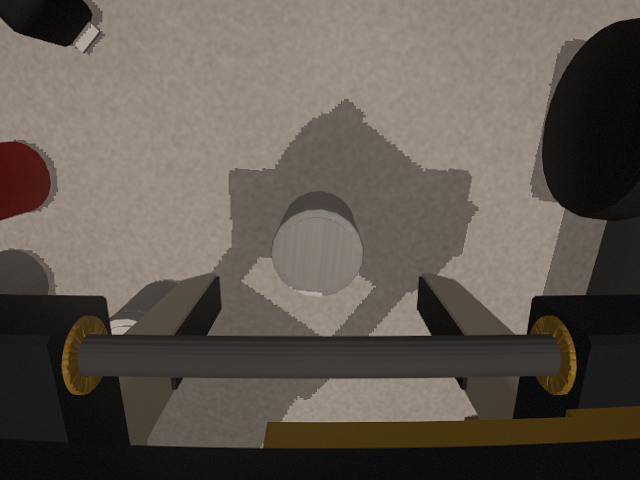

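Tin 3 stands upright in place at (317,252). I'll go back to tin 1.

Emit:
send_rows:
  motion:
    - [-6,-1,-1,0]
    - [-14,-1,-3,0]
    - [-22,-1,-5,0]
    - [-25,-1,-5,0]
    - [-25,-1,-5,0]
    - [-25,-1,-5,0]
    - [-25,-1,-5,0]
    - [-25,-1,-5,0]
    - [-25,-1,-5,0]
    - [-25,-1,-5,0]
    - [-18,0,-4,0]
    - [-10,0,-2,0]
    - [-4,0,0,0]
    - [0,0,0,0]
    - [0,0,0,0]

```text
t: 41.15
tcp_pos: [0.4797, -0.066, 0.1362]
orientation: [-0.517, 0.529, -0.49, 0.46]
force: [-0.3, -0.5, 0.6]
gripper_width: 0.0881
```

```bash
python3 -c "
from h import *
s=tips(); tins(s); go([.4898,-.0739,.011]); save(s['color'],'w23')"
```

```text
tip side -1 tool [-45.8  -9.1   9. ] world z [ 0.4847 -0.0199  0.146 ]
tip side 1 tool [45.7 -9.1  9. ] world z [ 0.4935 -0.111   0.144 ]
top px [370.  76.] 8796 fit [ 0.5799 -0.0836] 0.0286 r29 [ 0.5798 -0.0836] [183.  46.  36.]
top px [335. 229.] 6719 fit [ 0.4897 -0.0738] 0.0287 r29 [ 0.4897 -0.0739] [134. 126. 119.]
top px [536. 266.] 5586 fit [ 0.4777 -0.205 ] 0.0283 r29 [ 0.4768 -0.2052] [171. 162. 154.]
top px [344. 330.] 640 fit [ 0.4009 -0.0895] 0.0271 r29 [ 0.3988 -0.0896] [ 28. 107.  42.]
top px [344. 386.] 1024 fit [ 0.3927 -0.0899] 0.0252 r29 [ 0.3972 -0.09  ] [ 21. 108.  38.]
t 41.2 p [ 0.4798 -0.0662  0.1362] tool delta mm [ 11.1 124.5  14.3] jaw ang -84.5 tilt y [-0.0425  0.0162 -0.999 ] F [-0.13 -0.41 -0.12] w 0.08835606796104889
```

View pics/w23.png

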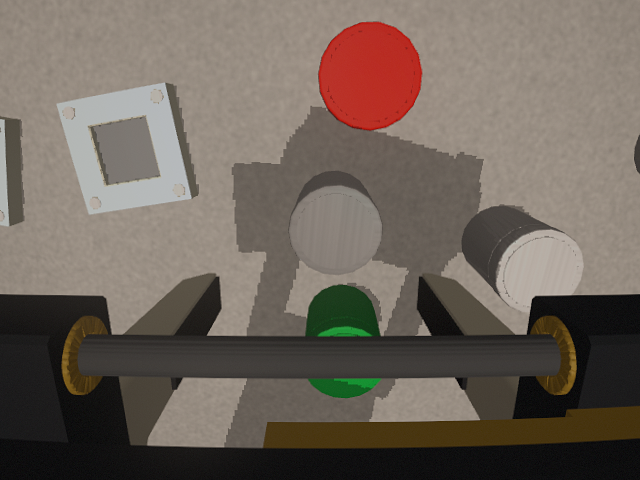

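Emit:
send_rows:
  motion:
    - [4,0,4,0]
    - [4,0,4,0]
    - [1,4,1,0]
    - [0,10,0.8,0]
    - [0,14,0.8,0]
    - [0,14,0.8,0]
    - [0,10,0.5,0]
    - [0,4,0,0]
    - [0,0,0,0]
    - [0,0,0,0]

```text
t: 42.03
tcp_pos: [0.4917, -0.0781, 0.0723]
orientation: [-0.515, 0.528, -0.493, 0.461]
force: [-0.7, -0.2, 0.8]
gripper_width: 0.0884
```

```bash
python3 -c "
from h import *
s=tips(); tins(s); go([.4898,-.0739,.012]); save(s['color'],'w24')"
```

```text
tip side -1 tool [-45.9  -9.    8.8] world z [ 0.4968 -0.0317  0.0819]
tip side 1 tool [45.8 -8.7  8.9] world z [ 0.5051 -0.1231  0.0802]
top px [352.  86.] 16203 fit [ 0.5799 -0.0837] 0.0285 r29 [ 0.5799 -0.0836] [185.  44.  35.]
top px [310. 284.] 10713 fit [ 0.4904 -0.074 ] 0.0288 r29 [ 0.4903 -0.074 ] [135. 127. 120.]
top px [577. 289.] 759 fit [ 0.4791 -0.2029] 0.0272 r29 [ 0.4771 -0.2032] [135. 127. 121.]
top px [325. 411.] 1662 fit [ 0.4021 -0.0895] 0.0274 r29 [ 0.4003 -0.0897] [ 17. 114.  40.]
t 42.08 p [ 0.4917 -0.0781  0.0724] tool delta mm [-3.1 60.5  1.1] jaw ang -84.9 tilt y [-0.046   0.0167 -0.9988] F [ 0.07 -0.02  0.04] w 0.08786930386773045
```

View pics/w24.png

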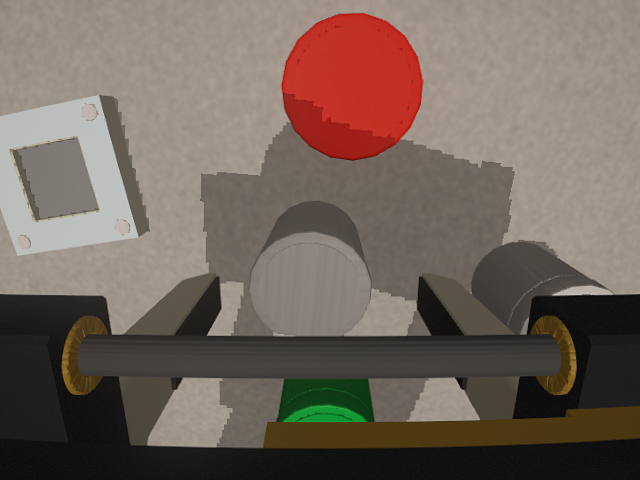

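Emit:
send_rows:
  motion:
    - [-1.5,5,0,0]
    - [-1,10,0.5,0]
    - [-0.5,12,0.5,0]
    - [0,10,0.5,0]
    - [0,8,0,0]
    - [0,5,0,0]
    - [0,3,0,0]
    - [0,0,0,0]
    - [0,0,0,0]

```text
t: 42.83
tcp_pos: [0.4907, -0.0736, 0.0145]
orientation: [-0.515, 0.528, -0.492, 0.461]
force: [-0.6, 0.2, 1.4]
gripper_width: 0.0879
```

```bash
python3 -c "
from h import *
go([.4903,-.0740,.012])"
```

```text
t 42.83 p [ 0.4907 -0.0736  0.0145] tool delta mm [ 0.5  2.5 -0.3] jaw ang -84.9 tilt y [-0.0448  0.0164 -0.9989] F [-0.63  0.19  1.44] w 0.08789544488172113
```

Emit:
send_rows:
  motion:
    - [0,1,0,0]
    - [0,0,0,0]
    - [0,0,0,0]
    - [0,0,0,0]
    - [0,0,0,0]
    - [0,0,0,0]
    - [0,0,0,0]
    - [0,0,0,0]
    - [0,0,0,0]
    - [0,0,0,0]
  claw: 40
  force: 40

```text
t: 43.67
tcp_pos: [0.4915, -0.0737, 0.015]
orientation: [-0.516, 0.528, -0.492, 0.462]
force: [-0.5, 0.6, -0.3]
gripper_width: 0.0579
```

```bash
python3 -c "
from h import *
go([.4903,-.0740,.1635])"
```

```text
t 43.67 p [ 0.4915 -0.0737  0.015 ] tool delta mm [  -2.8 -148.3   -7.3] jaw ang -84.9 tilt y [-0.0423  0.016  -0.999 ] F [-0.48  0.63 -0.34] w 0.05791432378177418
```

Emit:
send_rows:
  motion:
    - [0,-5,0,0]
    - [0,-10,0,0]
    - [0,-14,0,0]
    - [0,-14,0,0]
    - [0,-14,0,0]
    - [0,-14,0,0]
    - [0,-14,0,0]
    - [0,-14,0,0]
    - [0,-12,0,0]
    - [0,-8,0,0]
    - [0,-4,0,0]
    - [0,0,0,0]
    - [0,0,0,0]
    - [0,0,0,0]

```text
t: 44.83
tcp_pos: [0.4938, -0.0753, 0.145]
orientation: [-0.514, 0.529, -0.494, 0.459]
force: [-0.9, -0.6, -6.6]
gripper_width: 0.0582
```

```bash
python3 -c "
from h import *
go([.4903,-.0740,.1635])"
```

```text
t 44.83 p [ 0.4938 -0.0753  0.145 ] tool delta mm [ -2.  -18.3  -4.2] jaw ang -84.9 tilt y [-0.0508  0.0176 -0.9986] F [-0.91 -0.62 -6.61] w 0.05816822138810388
```

Emit:
send_rows:
  motion:
    - [0,-6,0,0]
    - [0,-8,0,0]
    - [0,-4,0,0]
    - [0,-2,0,0]
    - [0,0,0,0]
    - [0,0,0,0]
    - [0,0,0,0]
    - [0,0,0,0]

```text
t: 45.5
tcp_pos: [0.4942, -0.0756, 0.1651]
orientation: [-0.514, 0.53, -0.495, 0.458]
force: [-0.1, 0.1, -6.8]
gripper_width: 0.0573
```

```bash
python3 -c "
from h import *
go([.4938,-.0753,.165]); weigh(4)
for n in('wrist','scene','top'):
  s=snap(n); save(s['color'],n[0]+'30')
s=load('wrist'); p=pose()[0]; topz(s,p[:2]); print('qvel',np.abs(monitor.state()['qvel']).max())
s=load('top'); tins(s); save(cv2.resize(load('scene')['color'][60:270,190:470],(800,600)),'s30c')
go([.4938,-.0753,.165])"
```

```text
t 45.5 p [ 0.4942 -0.0756  0.1651] tool delta mm [-0.3  0.1 -0.3] jaw ang -84.9 tilt y [-0.0538  0.0182 -0.9984] F [-0.11  0.14 -6.79] w 0.05734354402977509
F mean [ 0.08  0.3  -7.13] sd [0.34 0.2  0.25] jt [ -0.   -46.77 -65.74   0.07   0.34  -0.  ]
topz med 0.22305282613164903 plane [-0.0135  0.0137  0.2231] 6425
qvel 0.0012818971503815505
top px [ 29. 166.] 563 fit [0.717  0.6454] 0.0792 r29 [0.7199 0.6656] [49. 46. 45.]
top px [484. 240.] 578 fit [ 0.5589 -0.3293] 0.0287 r29 [ 0.5591 -0.3294] [214. 208. 199.]
top px [581. 336.] 1811 fit [ 0.3717 -0.5449] 0.0619 r29 [ 0.3708 -0.5229] [204. 139.  66.]
top px [373. 316.] 441 fit [ 0.3982 -0.0912] 0.0243 r29 [ 0.3925 -0.0893] [ 35. 156.  55.]
t 45.85 p [ 0.4942 -0.0756  0.1652] tool delta mm [-0.3  0.2 -0.4] jaw ang -84.9 tilt y [-0.0537  0.0181 -0.9984] F [ 0.75  0.75 -6.85] w 0.05761788712102661
```

View pics/s30c.png

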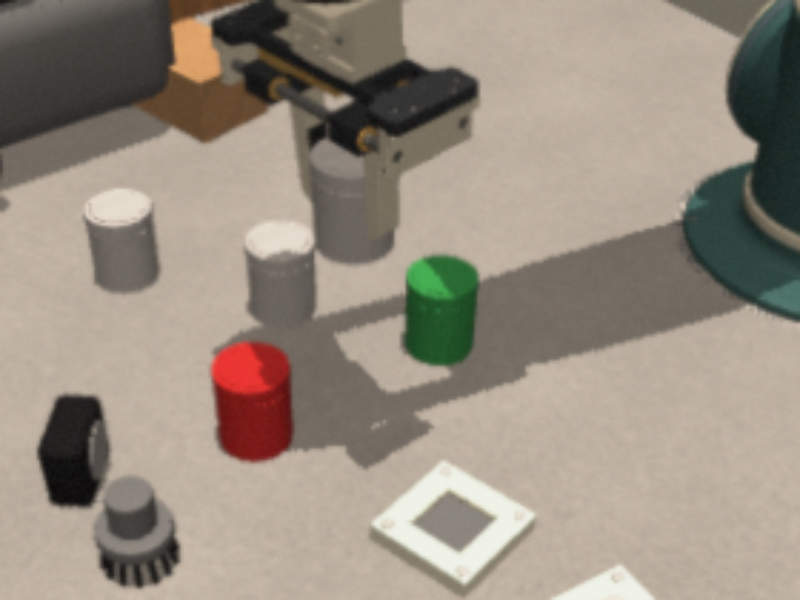

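View pics/w30.png

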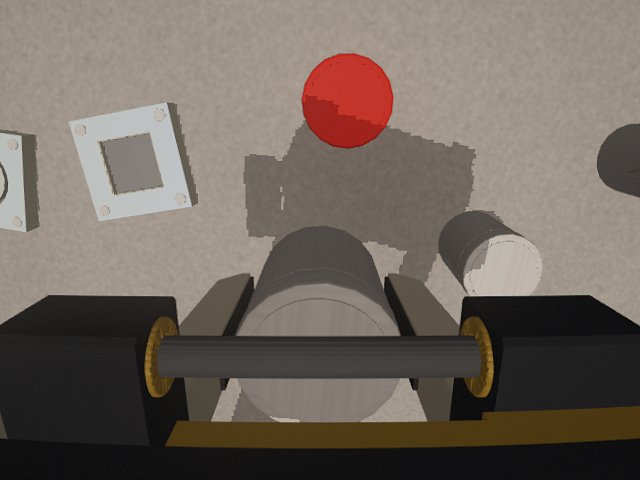

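View pics/t30.png

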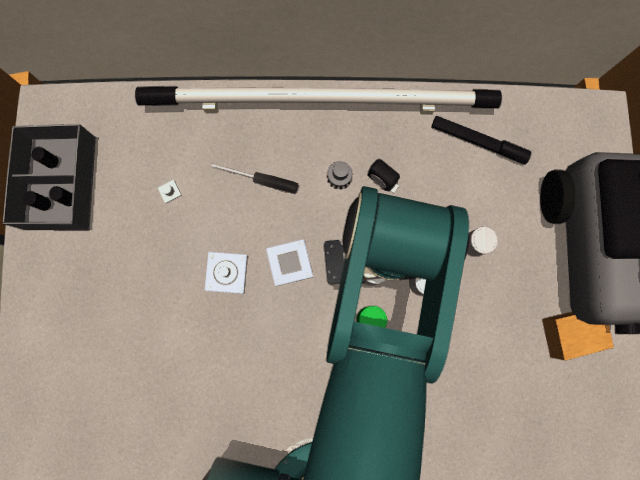

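The held tin's top is at 0.223, so its bottom is at about 0.151 m. It's tilted about 1° and at rest. The other tins stand and the foot is seated (top view px (226,272)). I'll hand in.

```bash
python3 -c "
from h import *
print(job.close_job()); print(monitor.state()['t'])"
```

```text
the job is handed in; nothing more can be done
None
the job is handed in; nothing more can be done
```

The job is handed in at about 46 s on the robot's clock, and my last checks showed every step done; the hand-in gave no verdict.

- **Foot:** It sits fully home in the round recess and was let go. The flange and mount tops both measured 16.2 mm, the post top 42 mm, with about 0.1° of tilt.
- **Tins:** I hefted all three in order from the mounts outward: about 7.1 N, 3.4 N and 1.9 N. Each went back upright within about 2 mm of where it stood.
- **Final hold:** The first tin is the full one. I picked it up again and left it held at 40 N grip, with its underside about 151 mm above the bench, tilted about 1° and still. In the last pictures nothing else had been knocked over or visibly shifted.

**What disagreed or failed:**
- **Fingertip position:** The real fingertips sit about 9 mm behind the reported tool point, where the description says 19 mm ahead. My first grasp of the foot closed on air because of this, without touching the foot. I measured the offset with two cameras and used it from then on.
- **Force while setting down:** The force reading kept showing a tin's weight after it was down on the bench. I confirmed contact by the tin's top height instead.
- **Tool tilt:** The tool tilted slowly as the job went on, reaching about 3° at the end. The held tin stayed within about 1° of upright.

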